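# Free a wedged instrument cassette and stand it in the steriliser stand

## Task

The blue-banded instrument cassette has slipped into the wash basket's gap and is wedged diagonally under the blue hold-down bar: turn it level to free it and lift it out, without forcing it against the bar. Lay it flat on the blue mat to drain and let go of it, then take it again by one end and stand it upright on its short end (either end) in the bay of the steriliser stand, set down gently on the bay's floor, and let go. Never drop it. Do not disturb the handpieces, bottle, bowl or the green-banded cassette.

Things in the scene. Friction and masses are not known exactly. Their poses are not given: they have to be found in the camera images.
- cassette: steel instrument cassette, blue band at each end: a plain box 140 (x) by 60 (y) by 30 mm (z), about 0.35 kg (varies). Origin at the centre of its underside; x along its length to the end that starts high, z up. Starts some 15 degrees nose-up, nearly parallel to basket x: low end on the basket floor against the near shelf, high end on the far shelf's edge, under the bar with about 4 mm play
- cassette_center (a point): centre of the cassette's volume (15 mm above its origin along its z); axes as the cassette
- basket: fixed open-topped metal wash basket, 198 (x) by 152 mm (y) outside, 190 x 144 mm inside, floor 5 mm thick. Origin at the centre of its underside; x runs from the near end (wall 55 mm high) to the far end (wall 80 mm high, with the bar). Side walls 50 mm high, 80 mm beside the bar. A solid shelf 30 mm above the inner floor at each end, as wide as the basket; open floor between them
- bar: fixed blue flat hold-down bar across the basket's far end, 28 (x) by 144 (y) by 7 mm; origin at the centre of its underside, at 81 mm along basket x and 74 mm above the basket's underside; axes as the basket. The cassette passes up only between its near edge and the basket's near wall, a mouth 162 mm long
- near_shelf (a point): middle of the near shelf's inner top edge (56 mm from the basket origin towards its near end, 35 mm above its underside); the shelf runs from here to the near wall. Axes as the basket
- bar_edge (a point): middle of the bar's near lower edge, straight above the inner edge of the far shelf (67 mm along basket x; far shelf top 35 mm, this edge 74 mm above the basket's underside). Axes as the basket
- mat: fixed blue draining mat 220 mm (x) by 160 mm (y), 4 mm thick; origin at the centre of its underside
- stand: fixed steriliser stand: base plate 100 (x) by 130 (y) by 6 mm with one open-topped bay in its middle, 42 (x) by 74 mm (y) inside, for one cassette on end (30 mm thickness along stand x, 60 mm width along stand y). Bay walls 4 mm thick; back wall (+x side) 70 mm high, the others 35 mm, from the table. Origin at the centre of the underside, below the bay
- bay_floor (a point): centre of the bay's floor, 6 mm above the table; axes as the stand
- handpiece0: bystander: handpiece on its round wash holder (blue base 36 mm diameter, white collar, thin metal handpiece on top, 115 mm tall overall), loose; origin at the centre of its underside
- handpiece1: bystander: handpiece on its round wash holder (blue base 36 mm diameter, white collar, thin metal handpiece on top, 115 mm tall overall), loose; origin at the centre of its underside
- handpiece2: bystander: handpiece on its round wash holder (blue base 36 mm diameter, white collar, thin metal handpiece on top, 115 mm tall overall), loose; origin at the centre of its underside
- handpiece3: bystander: handpiece on its round wash holder (blue base 36 mm diameter, white collar, thin metal handpiece on top, 115 mm tall overall), loose; origin at the centre of its underside
- bottle: bystander: white bottle with a blue cap, 60 mm diameter, 150 mm tall, loose; origin at the centre of its underside
- bowl: bystander: small open steel bowl, 110 mm across, 40 mm high, loose; origin at the centre of its underside
- other_cassette: bystander: another cassette of the same size with green bands, lying flat, 140 x 60 x 30 mm, loose; origin at the centre of its underside
Mind the look-alikes: they are no part of the job. Leave any orange or purple look-alike of the cassette alone.

How it is judged:
By the outcome, as a careful person would: the job done as asked, in the order asked, and still so for the second after the job is handed in, with the robot touching nothing.
It also fails if it takes over 64 s, if anything falls off the work surface, if the arm or the gripper's body presses on something with over 40 N, if the wrist force passes 120 N, or if a joint passes its speed limit or range.

## Robot

A 7-joint arm with a two-finger parallel gripper is mounted at the origin on the work surface. World frame = base frame: x ahead of the robot, y to its left, z up, the work surface at z = 0. Lengths are in m, angles in rad, forces in N, time in s.
With the tool pointing down it reaches from about 0.35 to 0.9 m from the base axis. Payload 8.1 kg.
Tool frame: the origin (TCP) lies midway between the tips of the shut fingers; the grasp point (between the pads) lies 19 mm behind it; z points along the fingers, y is the direction in which the jaws open and shut (so a half turn about z gives the same grasp; the last joint's range is limited). The gripper opens to 92 mm and grips with 3 to 60 N. Pads are 19 mm wide; open, the fingers measure 130 mm over their backs; the gripper's body (75 mm by 190 mm) begins 47 mm behind the grasp point.
Start: joints at [1.013, 0.434, 0.025, 1.573, -0.012, 1.134, -0.075], TCP at [0.275, -0.561, 0.227] pointing down, gripper open.
Joint ranges: [-2.62, 2.62], [-0.44, 2.09], [-1.27, 1.32], [0.08, 2.57], [-1.32, 4.46], [0.12, 2], [-2.74, 2.74]. Speed limits (rad/s): [2.22, 2.22, 3.01, 3.01, 3.14, 3.14, 3.14].

## Interface

Orientations are given as a rotation vector (axis times angle).
In Python, from cell import monitor, get_image, get_calibration, workorder, look_for, masks_of gives the robot as it stands.
- The arm moves only by the shell command python3 -m crank 'ROWS' [FORCE]. ROWS is JSON, a list of rows, each a list of 3 entries, a list of its own where there are three numbers: the shift along the tool's x, y, z in cm, then the turn about the tool's z in degrees, then the closure in counts, from 0 (fully open) to 255 (shut). A call has 1 to 5 rows; each row shifts and turns the commanded pose from where the row before left it, along the tool's axes as they then stand; what a row does not reach is not made up. A row lasts 1/10 s, in which the tool goes at most 50 mm and 8.59 degrees, less where a joint would pass 70% of its speed; a pose out of reach is approached as far as the arm can. A call with a gripper value outside its range is refused whole. The fingers move at their own pace and stop on an object; FORCE is the grip in N (left out, the last holds). Time passes only in rows, so rows that do not move let the fingers close. It gives the time, the measured TCP pose, the force and the opening at its end, in the units of the state.
- monitor.observe(): the state, without advancing time (a new reading comes with each control period).
- get_image(name): name is "scene" or "side" or "wrist"; returns (picture, depth): 400x640x3 uint8, red, green, blue; 400x640 float32, m along the optical axis (not along the pixel's ray), 0 where there is no reading.
- get_calibration(name): a dict with "fx", "fy", "cx", "cy" (pixels), "R" (3x3) and "t" (3): a world point X has camera coordinates R X + t. Camera axes: x right, y down, z forward; pixel columns grow to the right and rows downward; lengths in m; the calibration is good to about 2 mm. A picture is of the moment at which its call begins: read the wrist's pose just before it. get_calibration takes no time and is no camera call; for the wrist camera it gives the pose at the moment of the call.
- workorder.sign_off(): hands the job in, once; it reports no verdict.
Trained networks look in the newest picture that a camera, given by its name, has taken for a name from the list of things; names that differ only in an ending like _2 or _b are one class to them, and where a whole thing is asked for, a point or a joint stands for the part that bears it (a point fixed in the world has none). Each returns a list of dicts, best first, with "score" (0 to 1); they miss things now and then, are a little off and sometimes report something else, mostly with a low value. They report only what shows in the picture. A call takes as long as a camera call. They do not tell look-alikes from the thing itself.
- look_for(label, camera): "location" ([x, y, z] in m, in world coordinates, good to about 4 mm: the middle of the surface that is visible of it).
- masks_of(label, camera): "region" (400x640 bool, what is visible of it).
The state is a dict: "clock": time; "joints": joint angles; "dq": joint speeds; "joint_efforts": joint torques, N m; "position": TCP position; "ee_rot": TCP orientation; "force": force on the tool from outside, world axes, zero at the start; "ft_torque": the same for the moment, N m; "width": opening from 0.0 (shut) to 1.0 (fully open).
Only numpy, scipy, OpenCV 4.12 (cv2) and the standard library are available. Lean on these libraries where they do the work, as an engineer would, in place of code of your own. Each camera call takes 0.05 s, during which the arm holds its last target.

## Working session

There is one attempt and no reset: what is moved stays moved. The work goes in short steps, Python scripts to look and compute and a shell command to move; the robot and the scene stay as the last step left them, time stands still between calls to the robot, and variables do not carry over. Pictures are saved under pics/ and viewed, and the job is handed in when it is done.

```bash
ls -la; mkdir -p pics
python3 - <<'E'
from cell import monitor,get_image,get_calibration
import cv2
print(monitor.observe())
for n in("scene","side","wrist"):
    p,d=get_image(n); cv2.imwrite(f"pics/a_{n}.png",p[:,:,::-1]); c=get_calibration(n); print(n,c)
E
```

```text
total 12
drwxr-xr-x  3 agent agent 4096 Dec  7 06:20 .
drwxr-xr-x 23 root  root  4096 Dec  7 06:19 ..
drwxr-xr-x  2 agent agent 4096 Dec  7 06:20 pics
{'clock': 0.0, 'joints': array([ 1.01339242,  0.43523809,  0.02495849,  1.57413855, -0.01159455,
        1.13402335, -0.0751188 ]), 'dq': array([-4.44192030e-05, -6.51573622e-04,  8.88017205e-04, -6.95441876e-04,
       -4.30993580e-04, -2.27863826e-04,  1.29351226e-05]), 'joint_efforts': array([-1.15614755e-03, -6.67845654e+01,  9.84886140e-01, -3.14465761e+01,
       -6.06257049e-02,  4.29037982e-02,  1.37031102e-04]), 'position': array([ 0.27426575, -0.56100002,  0.22591942]), 'ee_rot': array([-3.05920067e+00, -7.07794339e-01,  8.14017038e-04]), 'force': array([-0.23514593,  0.36242392,  1.17927788]), 'ft_torque': array([-0.00699969, -0.05419823, -0.01356603]), 'width': 1.0004228617683755}
scene {'fx': 370.75507932797484, 'fy': 370.75507932797484, 'cx': 317.49532495380686, 'cy': 201.75085484078352, 'R': array([[ 0.81650197,  0.57731181,  0.00596679],
       [ 0.45978015, -0.64395487, -0.61149352],
       [-0.34918009,  0.50202908, -0.79122694]]), 't': array([-0.42567004, -0.18635679,  1.34369875])}
side {'fx': 432.49021809223257, 'fy': 432.49021809223257, 'cx': 318.3658060216057, 'cy': 203.58247383043116, 'R': array([[-0.75254251, -0.65839136,  0.01416326],
       [-0.40865988,  0.4500179 , -0.79402833],
       [ 0.51640767, -0.60332803, -0.60771573]]), 't': array([0.40481684, 0.29096183, 1.01928331])}
wrist {'fx': 316.2030241471022, 'fy': 316.2030241471022, 'cx': 319.06335347862534, 'cy': 204.47611521848222, 'R': array([[ 0.4394048 , -0.89828677, -0.00207506],
       [-0.86433065, -0.42342176,  0.27137897],
       [-0.24465476, -0.11745168, -0.96247034]]), 't': array([-0.62373204, -0.03470214,  0.39080502])}
```

View pics/a_scene.png

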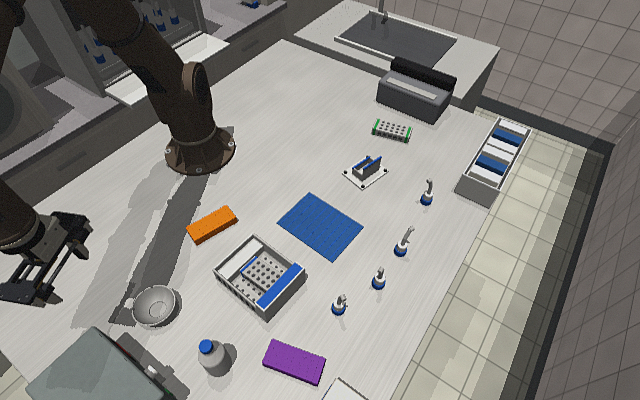

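View pics/a_side.png

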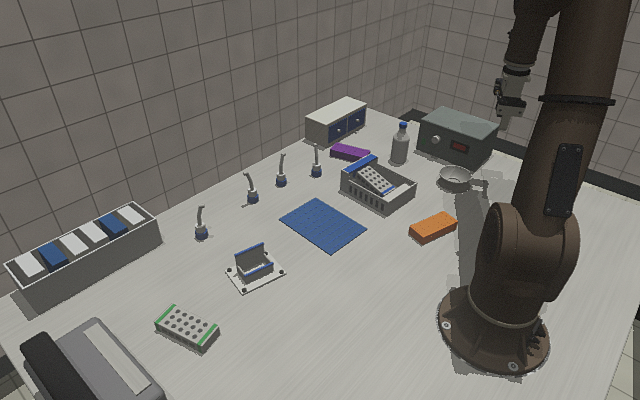

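View pics/a_wrist.png

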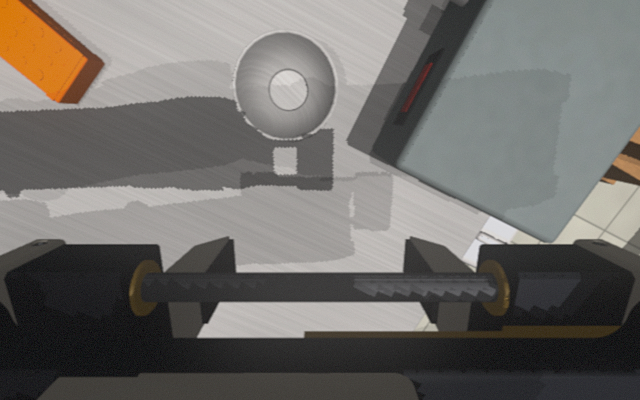

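Run:
```python
from cell import *
import numpy as np
for n in("scene","side"):
    get_image(n)
    for l in ("cassette","basket","bar","mat","stand","bowl","bottle","other_cassette","handpiece0"):
        print(n,l,[(np.round(r['location'],3).tolist(),round(r['score'],2)) for r in look_for(l,n)[:5]])
print(monitor.observe()['clock'])
```

```text
scene cassette [([0.289, -0.218, 0.032], 0.93), ([0.727, -0.386, 0.031], 0.73), ([0.522, -0.267, 0.052], 0.68)]
scene basket [([0.514, -0.274, 0.035], 0.6)]
scene bar [([0.592, -0.272, 0.083], 0.9), ([0.545, -0.021, 0.004], 0.16)]
scene mat [([0.548, -0.02, 0.005], 0.93)]
scene stand [([0.557, 0.229, 0.011], 0.92)]
scene bowl [([0.338, -0.486, 0.02], 0.74)]
scene bottle [([0.593, -0.492, 0.098], 0.74)]
scene other_cassette [([0.525, 0.466, 0.034], 0.9), ([0.587, -0.271, 0.081], 0.58)]
scene handpiece0 [([0.788, -0.094, 0.041], 0.73), ([0.786, 0.043, 0.045], 0.69), ([0.763, 0.25, 0.043], 0.64), ([0.742, -0.216, 0.048], 0.47)]
side cassette [([0.72, -0.368, 0.03], 0.95), ([0.524, -0.25, 0.048], 0.82), ([0.269, -0.198, 0.028], 0.75), ([0.779, -0.084, 0.04], 0.7)]
side basket [([0.495, -0.236, 0.036], 0.67), ([0.779, 0.056, 0.041], 0.28), ([0.352, -0.506, 0.028], 0.19)]
side bar [([0.586, -0.265, 0.082], 0.73)]
side mat [([0.505, 0.484, 0.024], 0.69), ([0.53, -0.008, 0.002], 0.68)]
side stand [([0.543, 0.262, 0.006], 0.59)]
side bowl []
side bottle [([0.56, -0.471, 0.071], 0.88), ([0.529, -0.252, 0.051], 0.21)]
side other_cassette [([0.505, 0.485, 0.023], 0.59), ([0.529, -0.012, 0.006], 0.37)]
side handpiece0 [([0.776, 0.054, 0.041], 0.75), ([0.756, 0.265, 0.044], 0.75), ([0.726, -0.207, 0.042], 0.69), ([0.779, -0.081, 0.039], 0.69)]
1.15
```

```bash
cat > h.py <<'E'
from cell import *
import numpy as np, cv2
from scipy.spatial.transform import Rotation as Ro
def grab(n,save=None):
    c=get_calibration(n); p,d=get_image(n)
    if save: cv2.imwrite(f"pics/{save}.png",p[:,:,::-1])
    v,u=np.mgrid[:400,:640]
    P=np.stack([(u-c['cx'])/c['fx']*d,(v-c['cy'])/c['fy']*d,d],-1)
    W=(P-c['t'])@c['R']; W[d<=0]=np.nan
    return p,d,W,c
def proj(c,X):
    q=np.asarray(X)@c['R'].T+c['t']; return np.c_[q[:,0]/q[:,2]*c['fx']+c['cx'],q[:,1]/q[:,2]*c['fy']+c['cy']]
def st():
    s=monitor.observe(); R=Ro.from_rotvec(s['ee_rot']).as_matrix()
    return s,R
def rel(target):  # world displacement -> tool cm
    s,R=st(); return R.T@(np.asarray(target)-s['position'])*100
E
python3 - <<'E'
from h import *
def rect(pts):
    (c,wh,a)=cv2.minAreaRect(pts[:,:2].astype(np.float32)); return np.round(c,4),np.round(wh,4),round(a,1)
for n in("scene","side"):
    p,d,W,c=grab(n)
    print(n)
    for l in ("bar","mat","stand","cassette"):
        for r in masks_of(l,n)[:3]:
            m=r['region']; m=cv2.erode(m.astype(np.uint8),np.ones((3,3)))>0
            X=W[m]; X=X[~np.isnan(X).any(1)]
            if len(X)<20: continue
            med=np.median(X,0)
            print(l,round(r['score'],2),len(X),np.round(med,3),'z',np.round(np.percentile(X[:,2],[2,50,98]),3),rect(X[np.abs(X[:,2]-med[2])<0.006]))
E
```

```text
scene
bar 0.74 443 [ 0.593 -0.271  0.082] z [0.079 0.082 0.085] (array([ 0.5926, -0.2672]), array([0.1387, 0.0247]), 85.4)
bar 0.44 3377 [ 0.516 -0.274  0.037] z [0.004 0.037 0.084] (array([ 0.5127, -0.2633]), array([0.1503, 0.1979]), 85.8)
mat 0.91 2717 [ 0.547 -0.02   0.005] z [0.001 0.005 0.009] (array([ 0.5403, -0.0156]), array([0.1527, 0.2124]), 86.5)
stand 0.86 731 [0.558 0.234 0.013] z [0.005 0.013 0.073] (array([0.5428, 0.2497]), array([0.1234, 0.0915]), 76.2)
stand 0.61 672 [ 0.518 -0.263  0.05 ] z [0.036 0.05  0.065] (array([ 0.5216, -0.2626]), array([0.0666, 0.0606]), 0.6)
stand 0.5 2828 [ 0.547 -0.019  0.005] z [0.001 0.005 0.009] (array([ 0.5411, -0.0156]), array([0.1575, 0.2184]), 86.6)
cassette 0.88 1568 [ 0.726 -0.385  0.031] z [0.022 0.031 0.034] (array([ 0.7231, -0.3831]), array([0.1373, 0.0603]), 15.9)
cassette 0.7 814 [ 0.287 -0.22   0.03 ] z [0.013 0.03  0.034] (array([ 0.281 , -0.2151]), array([0.1323, 0.0567]), 72.3)
cassette 0.56 650 [ 0.518 -0.264  0.05 ] z [0.036 0.05  0.064] (array([ 0.522, -0.263]), array([0.0557, 0.0703]), 86.0)
side
bar 0.49 146 [ 0.588 -0.257  0.082] z [0.079 0.082 0.085] (array([ 0.5875, -0.2644]), array([0.129 , 0.0261]), 85.4)
mat 0.96 2200 [ 0.532 -0.011  0.005] z [0.002 0.005 0.009] (array([ 0.5369, -0.0156]), array([0.1545, 0.2114]), 85.9)
stand 0.95 1597 [0.544 0.258 0.013] z [0.004 0.013 0.07 ] (array([0.5371, 0.2544]), array([0.1247, 0.0959]), 76.7)
cassette 0.86 788 [ 0.269 -0.197  0.03 ] z [0.01  0.03  0.034] (array([ 0.2734, -0.21  ]), array([0.1392, 0.0603]), 71.8)
cassette 0.83 381 [ 0.72  -0.367  0.03 ] z [0.008 0.03  0.035] (array([ 0.7183, -0.3799]), array([0.1265, 0.0608]), 15.5)
cassette 0.76 503 [ 0.522 -0.25   0.05 ] z [0.033 0.05  0.067] (array([ 0.5333, -0.2593]), array([0.0591, 0.1067]), 82.9)
```

```bash
cat >> h.py <<'E'
def yaw():
    s,R=st(); return np.degrees(np.arctan2(R[1,0],R[0,0]))
class F:
    def __init__(s,x,y,a): s.o=np.array([x,y]);a=np.radians(a);s.R=np.array([[np.cos(a),-np.sin(a)],[np.sin(a),np.cos(a)]])
    def w(s,x,y,z): return np.r_[s.o+s.R@[x,y],z]
    def l(s,P): P=np.asarray(P); return np.concatenate([(P[...,:2]-s.o)@s.R,P[...,2:]],-1)
BK=F(.5095,-.2595,-4.6)
def plan(target,yawdeg=None):
    s,R=st(); y=yaw(); print('clock',round(s['clock'],2),'pos',np.round(s['position'],4),'yaw',round(y,2),'F',np.round(s['force'],1),'w',round(s['width'],3))
    print('  move cm (tool, now)',np.round(rel(target),2))
    if yawdeg is not None: print('  turn',round(y-yawdeg,2)); 
    if yawdeg is not None:
        a=np.radians(yawdeg); Rt=np.array([[np.cos(a),np.sin(a),0],[np.sin(a),-np.cos(a),0],[0,0,-1]])
        print('  move in final tool axes',np.round(Rt.T@(np.asarray(target)-s['position'])*100,2))
E
python3 - <<'E'
from h import *
plan(BK.w(-.10,0,.25),-4.6)
s,R=st();c=get_calibration('wrist');C=-c['R'].T@c['t'];print(R.T@(C-s['position']), R.T@c['R'].T)
E
```

```text
clock 1.65 pos [ 0.2745 -0.5615  0.2267] yaw 26.05 F [-0.3 -1.3  0.7] w 1.0
  move cm (tool, now) [ 25.77 -21.91  -2.33]
  turn 30.65
  move in final tool axes [ 11.   -31.99  -2.33]
[ 0.07279135 -0.00029959 -0.15814967] [[ 2.24681019e-04 -9.62505753e-01 -2.71261173e-01]
 [ 9.99999587e-01  4.55158419e-04 -7.86738729e-04]
 [ 8.80707359e-04 -2.71260885e-01  9.62505458e-01]]
```

```bash
python3 -m crank '[[[0,0,-1],8,0],[[0,0,-1],8,0],[[0,0,-1],8,0],[[0,0,-1],6.65,0],[[2,-4,0],0,0]]' && python3 -m crank '[[[3,-4,0],0,0],[[3,-4,0],0,0],[[3,-4,0],0,0],[[3,-4,0],0,0],[[3,-4,0],0,0]]' &&  python3 -m crank '[[[2,-4,0],0,0],[[1,-4,0],0,0],[[0,0,0],0,0]]'
python3 - <<'E'
from h import *
plan(BK.w(0,0,.26),-4.6)
E
```

```text
clock: 2.15
position: [0.2937, -0.528, 0.268]
ee_rot: [3.133, -0.146, -0.002]
force: [0.4, 0.3, -0.2]
width: 1.001
clock: 2.65
position: [0.4643, -0.3342, 0.267]
ee_rot: [3.139, -0.126, 0.001]
force: [1.1, 0.0, -0.6]
width: 1.002
clock: 2.95
position: [0.5025, -0.2514, 0.2667]
ee_rot: [-3.136, 0.111, -0.002]
force: [-0.5, 0.6, -0.3]
width: 0.992
clock 2.95 pos [ 0.5025 -0.2514  0.2667] yaw -4.04 F [-0.5  0.6 -0.3] w 0.992
  move cm (tool, now) [0.75 0.76 0.67]
  turn 0.56
  move in final tool axes [0.76 0.75 0.67]
```

```bash
python3 -m crank '[[[0,0,0],0,0],[[0,0,0],0,0]]'
python3 - <<'E'
from h import *
p,d,W,c=grab('wrist','b_wrist')
np.save('bw.npy',W)
print(yaw(), st()[0]['position'])
X=BK.l(W)
# bird's-eye height map in basket frame
H=np.full((220,300),np.nan)
for n in range(1):
    Y=X[~np.isnan(X).any(-1)]
    i=((Y[:,1]+.11)/.001).astype(int); j=((Y[:,0]+.15)/.001).astype(int)
    ok=(i>=0)&(i<220)&(j>=0)&(j<300)
    for a,b,z in zip(i[ok],j[ok],Y[ok,2]):
        if not H[a,b]>z: H[a,b]=z
im=np.clip(np.nan_to_num(H,nan=0)/.1*255,0,255).astype(np.uint8)
cv2.imwrite('pics/b_h.png',cv2.resize(cv2.applyColorMap(im,2),None,fx=2,fy=2,interpolation=0))
E
```

```text
clock: 3.15
position: [0.499, -0.2598, 0.2668]
ee_rot: [3.138, -0.128, -0.0]
force: [0.1, -0.0, 0.2]
width: 1.003
-4.733526420412764 [ 0.49880024 -0.26015471  0.26678005]
```

View pics/b_wrist.png

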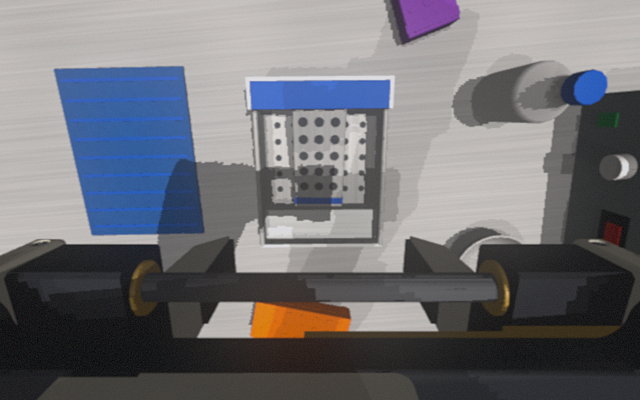

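View pics/b_h.png

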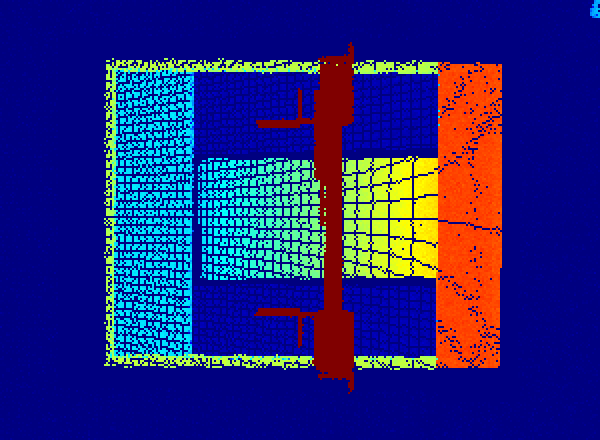

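Run:
```python
from h import *
W=np.load('bw.npy'); X=BK.l(W); Y=X[~np.isnan(X).any(-1)]
m=(Y[:,2]>.025)&(np.abs(Y[:,1])<.05)
for a,b in [(-.05,-.04),(-.04,-.03),(-.03,-.02),(-.02,-.01),(-.01,0),(.025,.035),(.035,.045),(.045,.055),(.055,.065)]:
    q=Y[m&(Y[:,0]>a)&(Y[:,0]<b)&(Y[:,2]<.075)]
    if len(q)>10: print(round((a+b)/2,3),np.round([q[:,1].min(),q[:,1].max(),(q[:,1].min()+q[:,1].max())/2,np.median(q[:,2])],4),len(q))
q=Y[m&(Y[:,0]>-.053)&(Y[:,0]<-.0)&(np.abs(Y[:,1])<.025)]
print('near end x',np.percentile(q[:,0],1))
q=Y[(Y[:,2]>.078)&(Y[:,2]<.086)&(Y[:,0]>.06)]
print('bar',q[:,:2].min(0),q[:,:2].max(0))
q=Y[(Y[:,2]>.03)&(Y[:,2]<.06)]
print('bk',np.percentile(q[:,:2],.3,axis=0),np.percentile(q[:,:2],99.7,axis=0))
```

```text
-0.045 [-0.0303  0.0296 -0.0003  0.0363] 311
-0.035 [-0.0301  0.0296 -0.0003  0.0385] 359
-0.025 [-0.0298  0.0292 -0.0003  0.0412] 335
-0.015 [-0.0306  0.0287 -0.0009  0.0439] 390
-0.005 [-0.0303  0.0283 -0.001   0.0467] 372
0.03 [-0.0309  0.0289 -0.001   0.0558] 461
0.04 [-0.0309  0.0288 -0.0011  0.0586] 437
0.05 [-0.0312  0.0283 -0.0014  0.0612] 516
0.06 [-0.0311  0.0286 -0.0013  0.0638] 483
near end x -0.050128045395989064
bar [ 0.0600516  -0.33690017] [0.11368206 0.07390228]
bk [-0.24965047 -0.34909911] [0.18232995 0.09255116]
```

Run:
```python
from h import *
plan(BK.w(-.032,-.001,.12),-5.2)
```

```text
clock 3.2 pos [ 0.4988 -0.2602  0.2668] yaw -4.73 F [0.2 0.1 0.3] w 1.0
  move cm (tool, now) [-2.14 -0.06 14.68]
  turn 0.47
  move in final tool axes [-2.14 -0.03 14.68]
```

```bash
python3 -m crank '[[[-2.1,0,2.7],0.5,0],[[0,0,4],0,0],[[0,0,4],0,0],[[0,0,4],0,0],[[0,0,0],0,0]]'
python3 - <<'E'
from h import *
plan(BK.w(-.032,-.001,.014),-5.2)
E
```

```text
clock: 3.7
position: [0.4746, -0.2569, 0.1154]
ee_rot: [-3.136, 0.143, 0.013]
force: [0.3, 0.4, -0.0]
width: 1.0
clock 3.7 pos [ 0.4746 -0.2569  0.1154] yaw -5.23 F [ 0.3  0.4 -0. ] w 1.0
  move cm (tool, now) [ 0.39  0.1  10.14]
  turn -0.03
  move in final tool axes [ 0.3   0.08 10.14]
```

```bash
python3 -m crank '[[[0,0,0],0,0],[[0,0,3],0,0],[[0,0,3],0,0],[[0,0,0],0,0],[[0,0,0],0,0]]'
python3 - <<'E'
from h import *
plan(BK.w(-.032,-.001,.014),-5.2)
p,d,W,c=grab('scene','c_scene'); grab('wrist','c_wrist')
cv2.imwrite('pics/c_crop.png',cv2.resize(p[180:350,150:400][:,:,::-1],None,fx=3,fy=3))
E
```

```text
clock: 4.2
position: [0.4796, -0.2577, 0.0617]
ee_rot: [3.138, -0.141, 0.003]
force: [0.2, 0.2, -0.4]
width: 1.0
clock 4.2 pos [ 0.4796 -0.2577  0.0617] yaw -5.13 F [ 0.2  0.2 -0.4] w 1.0
  move cm (tool, now) [-0.21  0.04  4.77]
  turn 0.07
  move in final tool axes [-0.21  0.04  4.77]
```

View pics/c_crop.png

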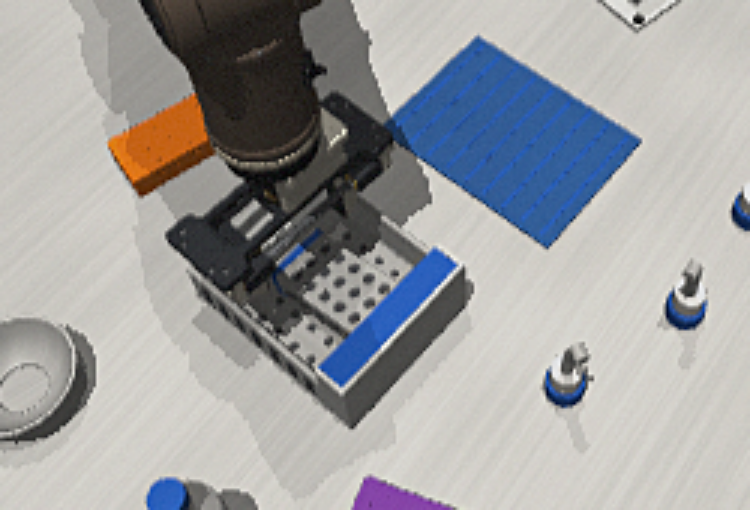

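View pics/c_wrist.png

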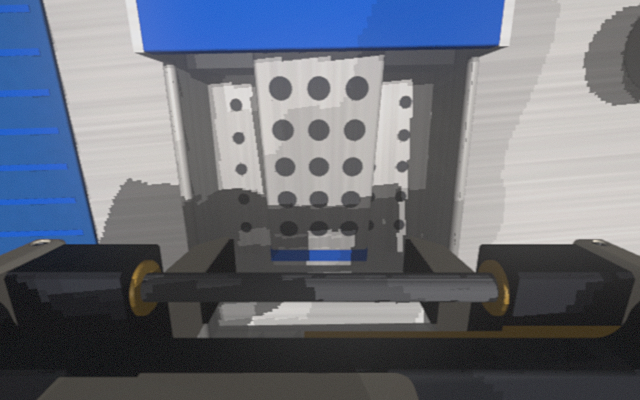

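```bash
python3 -m crank '[[[-0.2,0,2],0,0],[[0,0,2],0,0],[[0,0,0.7],0,0],[[0,0,0],0,0],[[0,0,0],0,0]]' 4
python3 - <<'E'
from h import *
plan(BK.w(-.032,-.001,.014),-5.2)
E
```

```text
clock: 4.8
position: [0.4774, -0.2571, 0.0139]
ee_rot: [3.138, -0.14, 0.002]
force: [0.9, -0.4, 0.8]
width: 1.005
clock 4.8 pos [ 0.4774 -0.2571  0.0139] yaw -5.1 F [ 0.9 -0.4  0.8] w 1.005
  move cm (tool, now) [ 0.02  0.08 -0.01]
  turn 0.1
  move in final tool axes [ 0.02  0.08 -0.01]
```

```bash
python3 -m crank '[[[0,0,0],0,60],[[0,0,0],0,85],[[0,0,0],0,130],[[0,0,0],0,130],[[0,0,0],0,130]]' 4;python3 -m crank '[[[0,0,0],0,130],[[0,0,0],0,130]]' 4
```

```text
clock: 5.3
position: [0.4767, -0.2568, 0.0129]
ee_rot: [3.138, -0.14, 0.0]
force: [-1.0, 0.3, 1.2]
width: 0.657
clock: 5.5
position: [0.4766, -0.2568, 0.0128]
ee_rot: [3.138, -0.14, 0.0]
force: [-1.4, -0.2, 2.6]
width: 0.656
```

```bash
python3 -m crank '[[[0.05,0,-0.2],0,130],[[0.05,0,-0.2],0,130],[[0.05,0,-0.2],0,130],[[0,0,-0.2],0,130],[[0,0,0],0,130]]'
cat > look.py <<'E'
from h import *
import sys
# measure the cassette top as seen by the wrist/side cameras: plane fit in basket frame
tag=sys.argv[1]
plan(BK.w(0,0,.1))
for n in sys.argv[2:]:
    p,d,W,c=grab(n,f"{tag}_{n}")
    X=BK.l(W); Y=X[~np.isnan(X).any(-1)]
    m=(np.abs(Y[:,1])<.022)&(Y[:,0]>.012)&(Y[:,0]<.062)&(Y[:,2]>.02)&(Y[:,2]<.072)
    q=Y[m]
    if len(q)>50:
        A=np.c_[q[:,0],np.ones(len(q))]; k=np.linalg.lstsq(A,q[:,2],rcond=None)[0]
        print(n,len(q),'tilt deg',round(np.degrees(np.arctan(k[0])),2),'top z at x=.04',round(k[0]*.04+k[1],4),'rms',round(np.std(q[:,2]-A@k),4))
E
python3 look.py d wrist
```

```text
clock: 6.0
position: [0.4781, -0.2567, 0.0209]
ee_rot: [-3.138, 0.14, 0.0]
force: [-1.5, 0.2, -2.2]
width: 0.654
clock 6.0 pos [ 0.4781 -0.2567  0.0209] yaw -5.09 F [-1.5  0.2 -2.2] w 0.654
  move cm (tool, now) [ 3.15 -0.01 -7.91]
wrist 16935 tilt deg 10.89 top z at x=.04 0.0602 rms 0.0007
```

```bash
python3 -m crank '[[[0.05,0,-0.25],0,130],[[0,0,-0.25],0,130],[[0,0,-0.25],0,130],[[0,0,-0.25],0,130],[[0,0,0],0,130]]' 
python3 look.py e wrist
```

```text
clock: 6.55
position: [0.4791, -0.2569, 0.0312]
ee_rot: [3.138, -0.139, 0.002]
force: [-0.7, -0.2, -1.5]
width: 0.654
clock 6.55 pos [ 0.4791 -0.2569  0.0312] yaw -5.09 F [-0.7 -0.2 -1.5] w 0.654
  move cm (tool, now) [ 3.06 -0.01 -6.87]
wrist 14811 tilt deg 5.31 top z at x=.04 0.0626 rms 0.0006
```

View pics/e_wrist.png

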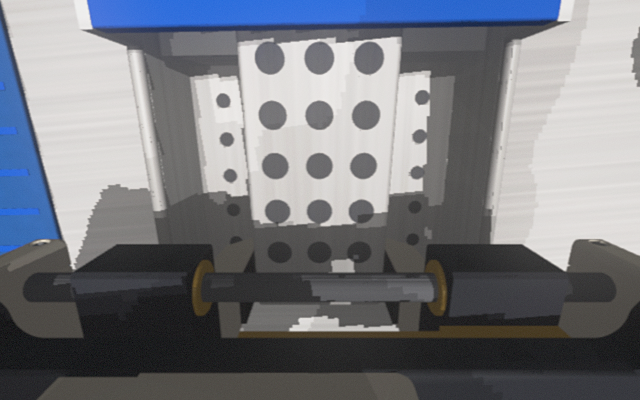

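```bash
python3 -m crank '[[[0.0,0,-0.25],0,130],[[0,0,-0.25],0,130],[[0,0,-0.25],0,130],[[0,0,-0.3],0,130],[[0,0,0],0,130]]' 
python3 look.py f wrist
```

```text
clock: 7.1
position: [0.4788, -0.2569, 0.0417]
ee_rot: [3.138, -0.14, 0.001]
force: [0.9, -0.4, -2.8]
width: 0.652
clock 7.1 pos [ 0.4788 -0.2569  0.0417] yaw -5.09 F [ 0.9 -0.4 -2.8] w 0.652
  move cm (tool, now) [ 3.08 -0.02 -5.83]
wrist 13290 tilt deg -0.31 top z at x=.04 0.0654 rms 0.0007
```

```bash
python3 -m crank '[[[0,0,-0.2],0,130],[[-0.5,0,0],0,130],[[-0.5,0,0],0,130],[[-0.5,0,0],0,130],[[0,0,0],0,130]]' 
python3 look.py g wrist
```

```text
clock: 7.65
position: [0.4621, -0.2555, 0.0431]
ee_rot: [-3.138, 0.141, 0.003]
force: [-0.5, 0.1, -1.5]
width: 0.655
clock 7.65 pos [ 0.4621 -0.2555  0.0431] yaw -5.13 F [-0.5  0.1 -1.5] w 0.655
  move cm (tool, now) [ 4.75 -0.02 -5.7 ]
wrist 14553 tilt deg -0.9 top z at x=.04 0.0657 rms 0.0007
```

View pics/g_wrist.png

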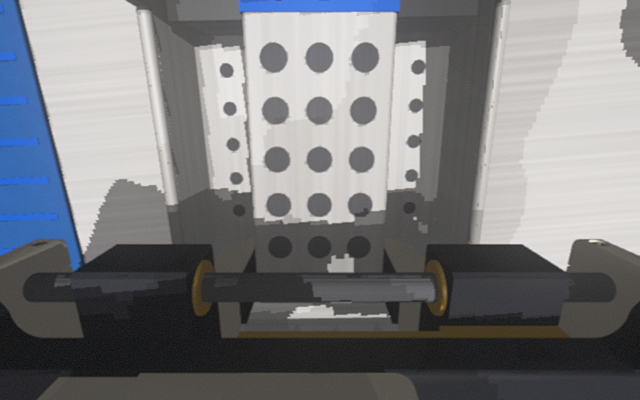

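```bash
python3 -m crank '[[[0.2,0,0],0,130],[[0.1,0,0.1],0,130],[[0,0,0.1],0,130],[[0,0,0.1],0,130],[[0,0,0],0,130]]' 
python3 look.py h wrist
```

```text
clock: 8.2
position: [0.4673, -0.2559, 0.0405]
ee_rot: [3.138, -0.139, 0.002]
force: [0.0, -0.1, 1.2]
width: 0.653
clock 8.2 pos [ 0.4673 -0.2559  0.0405] yaw -5.08 F [ 0.  -0.1  1.2] w 0.653
  move cm (tool, now) [ 4.24 -0.01 -5.95]
wrist 14495 tilt deg -0.04 top z at x=.04 0.0652 rms 0.0007
```

```bash
python3 -m crank '[[[0,0,0],0,70],[[0,0,0],0,30],[[0,0,0],0,0],[[0,0,-0.5],0,0],[[0,0,-2.5],0,0]]';  python3 -m crank '[[[0,0,-4],0,0],[[0,0,-4],0,0],[[0,0,0],0,0],[[0,0,0],0,0]]'
python3 look.py i wrist side
python3 - <<'E'
from h import *
p,d,W,c=grab('wrist')
Y=BK.l(W); 
hsv=cv2.cvtColor(p,cv2.COLOR_RGB2HSV)
blue=(hsv[...,0]>100)&(hsv[...,0]<130)&(hsv[...,1]>120)&(hsv[...,2]>60)
ok=blue&(np.abs(Y[...,1])<.033)&(Y[...,2]>.06)&(Y[...,2]<.07)
q=Y[ok]; print(len(q), np.percentile(q[:,0],[1,99]) if len(q) else '')
m=(np.abs(Y[...,1])<.06)&(Y[...,2]>.058)&(Y[...,2]<.07)&(np.abs(Y[...,0])<.08)
q=Y[m]; print(np.percentile(q,[.5,99.5],axis=0))
E
```

```text
clock: 8.75
position: [0.465, -0.255, 0.0688]
ee_rot: [-3.137, 0.139, 0.007]
force: [0.5, 0.5, -0.1]
width: 0.987
clock: 9.15
position: [0.4672, -0.2561, 0.1514]
ee_rot: [3.138, -0.14, 0.004]
force: [0.4, -0.1, -0.8]
width: 1.002
clock 9.15 pos [ 0.4672 -0.2561  0.1514] yaw -5.1 F [ 0.4 -0.1 -0.8] w 1.002
  move cm (tool, now) [ 4.23 -0.04  5.15]
wrist 4216 tilt deg -0.05 top z at x=.04 0.0652 rms 0.0007
side 107 tilt deg 0.84 top z at x=.04 0.0663 rms 0.0018
483 [-0.05267392  0.06926245]
[[-0.05652974 -0.0298381   0.06323698]
 [ 0.07001979  0.02948552  0.06706126]]
```

View pics/i_wrist.png

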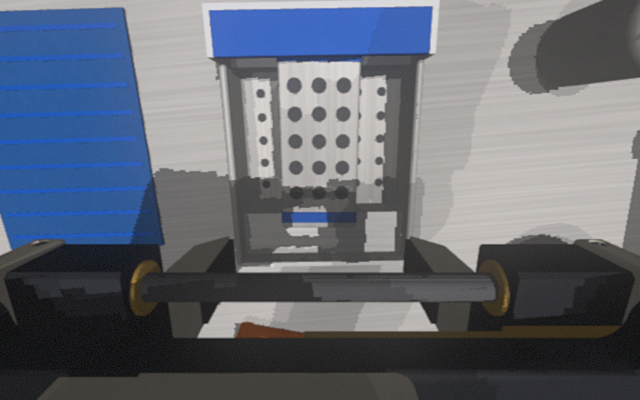

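Run:
```python
from h import *
plan(BK.w(.012,-.0003,.0415),-5.2)
```

```text
clock 9.3 pos [ 0.4658 -0.2555  0.1492] yaw -5.09 F [-0.3 -0.6 -0.7] w 1.001
  move cm (tool, now) [ 5.61  0.04 10.75]
  turn 0.11
  move in final tool axes [ 5.59  0.02 10.77]
```

```bash
python3 -m crank '[[[2.8,0,0],0,0],[[2.8,0,0],0.1,0],[[0,0,4],0,0],[[0,0,4],0,0],[[0,0,1.5],0,0]]';  python3 -m crank '[[[0,0,1.1],0,0],[[0,0,0],0,0],[[0,0,0],0,0]]'
python3 - <<'E'
from h import *
plan(BK.w(.012,-.0003,.0415),-5.2)
E
```

```text
clock: 9.8
position: [0.5195, -0.2594, 0.0502]
ee_rot: [-3.136, 0.142, 0.011]
force: [-1.2, 0.8, -0.3]
width: 1.0
clock: 10.1
position: [0.5227, -0.261, 0.0445]
ee_rot: [3.138, -0.143, 0.0]
force: [0.6, 0.0, 0.9]
width: 1.001
clock 10.1 pos [ 0.5227 -0.261   0.0445] yaw -5.2 F [0.6 0.  0.9] w 1.001
  move cm (tool, now) [-0.13 -0.01  0.3 ]
  turn -0.0
  move in final tool axes [-0.13 -0.01  0.3 ]
```

```bash
python3 -m crank '[[[0,0,0.3],0,60],[[0,0,0],0,85],[[0,0,0],0,110],[[0,0,0],0,130],[[0,0,0],0,130]]' 5;python3 -m crank '[[[0,0,0],0,130],[[0,0,0],0,130],[[0,0,-0.15],0,130],[[0,0,-0.15],0,130],[[0,0,0],0,130]]' 30
python3 look.py j wrist
```

```text
clock: 10.6
position: [0.5226, -0.2609, 0.0416]
ee_rot: [3.138, -0.142, 0.001]
force: [-0.7, -0.5, 2.3]
width: 0.65
clock: 11.1
position: [0.5221, -0.2606, 0.044]
ee_rot: [-3.138, 0.142, 0.001]
force: [-0.3, -0.5, -4.6]
width: 0.655
clock 11.1 pos [ 0.5221 -0.2606  0.044 ] yaw -5.2 F [-0.3 -0.5 -4.6] w 0.655
  move cm (tool, now) [-1.27 -0.   -5.6 ]
wrist 9859 tilt deg -0.09 top z at x=.04 0.0676 rms 0.0006
```

```bash
python3 -m crank '[[[-0.8,0,0],0,130],[[-0.9,0,0],0,130],[[-0.8,0,0],0,130],[[0,0,0],0,130],[[0,0,0],0,130]]'
python3 look.py k wrist scene
python3 - <<'E'
import cv2
p=cv2.imread('pics/k_scene.png'); cv2.imwrite('pics/k_crop.png',cv2.resize(p[180:350,150:400],None,fx=3,fy=3))
E
```

```text
clock: 11.65
position: [0.4974, -0.2586, 0.0444]
ee_rot: [3.138, -0.143, 0.001]
force: [-0.1, -0.2, -4.3]
width: 0.652
clock 11.65 pos [ 0.4974 -0.2586  0.0444] yaw -5.22 F [-0.1 -0.2 -4.3] w 0.652
  move cm (tool, now) [ 1.21 -0.02 -5.56]
wrist 10517 tilt deg -2.28 top z at x=.04 0.0676 rms 0.0026
scene 309 tilt deg -6.52 top z at x=.04 0.0672 rms 0.0038
```

View pics/k_wrist.png

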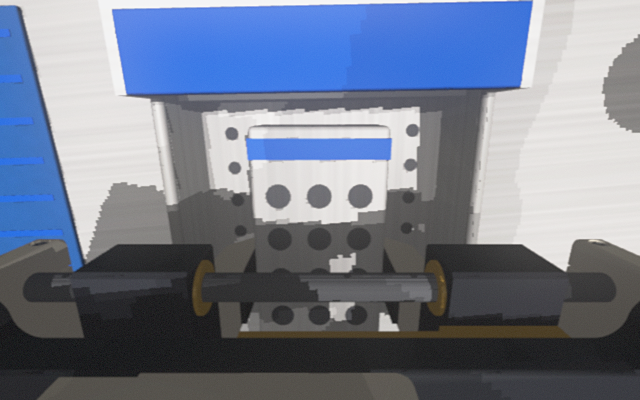

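View pics/k_crop.png

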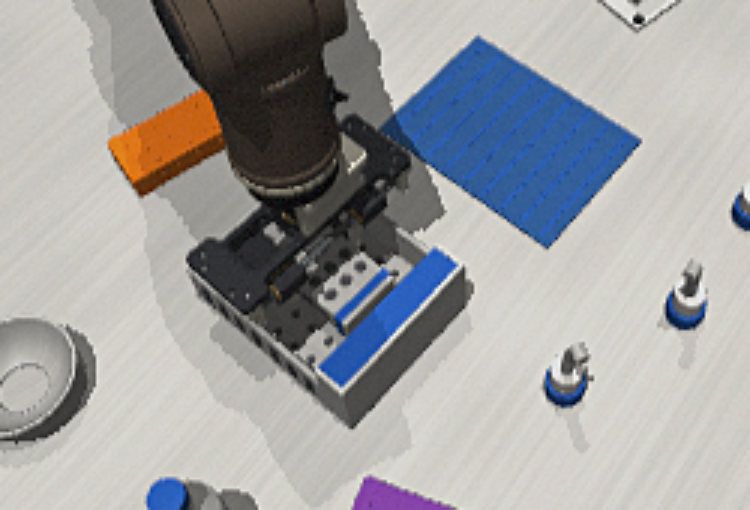

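Run:
```python
from h import *
p,d,W,c=grab('wrist'); Y=BK.l(W)
m=(np.abs(Y[...,1])<.035)&(Y[...,2]>.063)&(Y[...,2]<.073)&(Y[...,0]>.01)&(Y[...,0]<.08)
q=Y[m]; print(np.percentile(q,[.5,99.5],axis=0))
```

```text
[[ 0.01029667 -0.02991043  0.06602916]
 [ 0.05671911  0.02934336  0.0697884 ]]
```

```bash
python3 -m crank '[[[0,0,-1.5],0,130],[[0,0,-3],0,130],[[0,0,-3],0,130],[[0,0,-2],0,130],[[0,0,0],0,130]]'
python3 - <<'E'
from h import *
plan([.5385,-.0156,.03],-3.9)
E
```

```text
clock: 12.3
position: [0.4997, -0.2593, 0.142]
ee_rot: [3.136, -0.142, 0.008]
force: [1.0, -0.0, -4.2]
width: 0.652
clock 12.3 pos [ 0.4997 -0.2593  0.142 ] yaw -5.19 F [ 1.  -0.  -4.2] w 0.652
  move cm (tool, now) [  1.6  -24.64  11.17]
  turn -1.29
  move in final tool axes [  2.22 -24.57  11.2 ]
```

```bash
python3 -m crank '[[[0.2,-2.5,0],-0.3,130],[[0.4,-4,0],-0.3,130],[[0.4,-4,0],-0.3,130],[[0.4,-4,0],-0.4,130],[[0.4,-4,0],0,130]]'; python3 -m crank '[[[0.2,-3.5,0],0,130],[[0.2,-2.6,0],0,130],[[0,0,0],0,130],[[0,0,3],0,130],[[0,0,3],0,130]]';  python3 - <<'E'
from h import *
plan([.5385,-.0156,.012],-3.9)
E
```

```text
clock: 12.8
position: [0.5296, -0.0739, 0.1378]
ee_rot: [-3.14, 0.107, 0.002]
force: [0.5, -0.4, -3.6]
width: 0.649
clock: 13.3
position: [0.5385, -0.0151, 0.078]
ee_rot: [3.14, -0.106, 0.002]
force: [0.3, -1.0, -4.6]
width: 0.649
clock 13.3 pos [ 0.5385 -0.0151  0.078 ] yaw -3.88 F [ 0.3 -1.  -4.6] w 0.649
  move cm (tool, now) [-0.    0.05  6.6 ]
  turn 0.02
  move in final tool axes [0.   0.05 6.6 ]
```

```bash
python3 -m crank '[[[0,0,2.5],0,130],[[0,0,2],0,130],[[0,0,1],0,130],[[0,0,0],0,130],[[0,0,0],0,130]]'; python3 -c "
from h import *
plan([.5385,-.0156,.0106],-3.9)"; python3 look.py l side
```

```text
clock: 13.8
position: [0.5385, -0.0151, 0.0244]
ee_rot: [3.14, -0.107, 0.0]
force: [0.9, -0.4, -3.6]
width: 0.645
clock 13.8 pos [ 0.5385 -0.0151  0.0244] yaw -3.91 F [ 0.9 -0.4 -3.6] w 0.645
  move cm (tool, now) [0.01 0.05 1.38]
  turn -0.01
  move in final tool axes [0.01 0.05 1.38]
clock 13.8 pos [ 0.5385 -0.0151  0.0244] yaw -3.91 F [ 0.9 -0.4 -3.6] w 0.645
  move cm (tool, now) [-1.22 24.58 -7.56]
```

View pics/l_side.png

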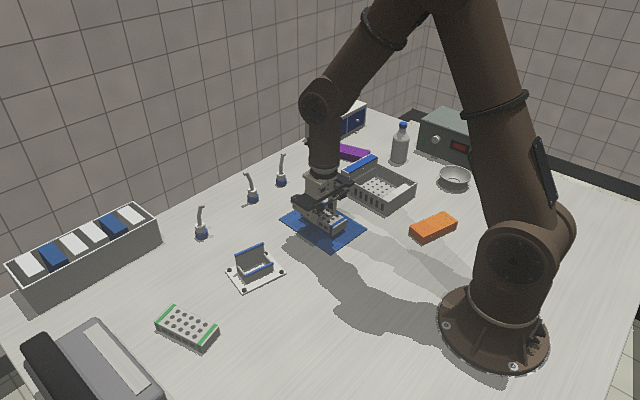

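```bash
python3 -m crank '[[[0,0,0.5],0,130],[[0,0,0.3],0,130],[[0,0,0.3],0,130],[[0,0,0],0,130],[[0,0,0],0,130]]'; python3 -m crank '[[[0,0,0.15],0,130],[[0,0,0],0,130]]'
```

```text
clock: 14.35
position: [0.5382, -0.0149, 0.0132]
ee_rot: [3.14, -0.107, -0.0]
force: [0.5, 0.5, -3.9]
width: 0.653
clock: 14.55
position: [0.5382, -0.015, 0.0116]
ee_rot: [3.14, -0.107, -0.0]
force: [0.5, 0.1, -4.9]
width: 0.654
```

```bash
python3 -m crank '[[[0,0,0.1],0,130],[[0,0,0],0,130]]'; python3 -m crank '[[[0,0,0.1],0,130],[[0,0,0],0,130]]'
```

```text
clock: 14.75
position: [0.5382, -0.0149, 0.0106]
ee_rot: [3.14, -0.107, -0.0]
force: [0.5, -0.9, -4.2]
width: 0.649
clock: 14.95
position: [0.5382, -0.015, 0.0106]
ee_rot: [3.14, -0.107, 0.0]
force: [-2.7, 0.3, 8.5]
width: 0.65
```

```bash
python3 -m crank '[[[0,0,-0.1],0,130],[[0,0,0],0,75],[[0,0,0],0,40],[[0,0,0],0,0],[[0,0,0],0,0]]' 5; python3 -m crank '[[[0,0,-2],0,0],[[0,0,-4],0,0],[[0,0,-4],0,0],[[0,0,-4],0,0],[[0,0,0],0,0]]'; python3 -m crank '[[[-3,0,-2],0,0],[[0,0,0],0,0],[[0,0,0],0,0]]'
cat > mat.py <<'E'
from h import *
import sys
plan([.5385,-.0156,.0106],-3.9)
for n in sys.argv[2:]:
    p,d,W,c=grab(n,f"{sys.argv[1]}_{n}")
    Y=W
    m=(W[...,2]>.028)&(W[...,2]<.042)&(np.abs(W[...,0]-.54)<.1)&(np.abs(W[...,1]+.015)<.07)
    m=cv2.morphologyEx(m.astype(np.uint8),cv2.MORPH_OPEN,np.ones((3,3)))>0
    q=W[m]; print(n,len(q),np.median(q,0),cv2.minAreaRect(q[:,:2].astype(np.float32)))
E
python3 mat.py m wrist side scene
```

```text
clock: 15.45
position: [0.5384, -0.0149, 0.0107]
ee_rot: [3.14, -0.107, 0.0]
force: [-0.7, 0.2, 0.5]
width: 0.918
clock: 15.95
position: [0.5416, -0.0147, 0.156]
ee_rot: [-3.139, 0.107, -0.014]
force: [0.3, 0.3, -0.2]
width: 0.997
clock: 16.25
position: [0.5082, -0.0129, 0.1707]
ee_rot: [3.14, -0.107, 0.001]
force: [-0.1, 0.6, 0.1]
width: 0.999
clock 16.25 pos [ 0.5082 -0.0129  0.1707] yaw -3.89 F [-0.1  0.6  0.1] w 0.999
  move cm (tool, now) [ 3.03  0.07 16.02]
  turn 0.01
  move in final tool axes [ 3.04  0.07 16.01]
wrist 9527 [ 0.54364759 -0.01520465  0.03427044] ((0.5372064709663391, -0.014879375696182251), (0.06051567569375038, 0.1390102356672287), 86.3106460571289)
side 663 [ 0.52967349 -0.01194733  0.03467956] ((0.5351808667182922, -0.015489678829908371), (0.06391988694667816, 0.1435004025697708), 85.82412719726562)
scene 773 [ 0.54215475 -0.01670668  0.03495335] ((0.5379842519760132, -0.014538075774908066), (0.06294430792331696, 0.13998177647590637), 85.18035888671875)
```

View pics/m_wrist.png

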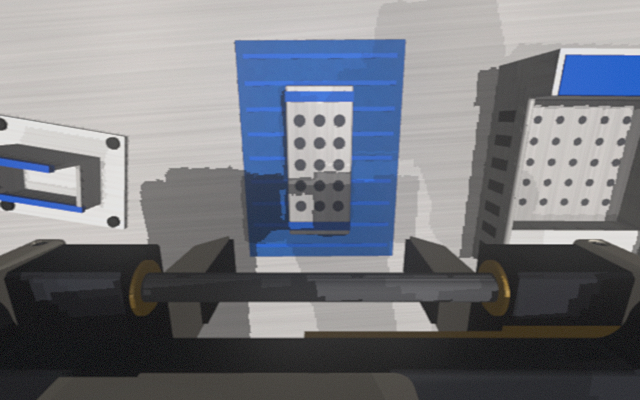

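Run:
```python
from h import *
C=F(.5372,-.015,-4.0)
plan(C.w(-.058,0,.0075),-4.0)
```

```text
clock 16.4 pos [ 0.5086 -0.0129  0.17  ] yaw -3.9 F [ 0.7 -1.2 -0.1] w 0.999
  move cm (tool, now) [-2.92 -0.   16.25]
  turn 0.1
  move in final tool axes [-2.930e+00  1.000e-02  1.625e+01]
```

```bash
python3 -m crank '[[[-2.9,0,2],0.1,0],[[0,0,4],0,0],[[0,0,4],0,0],[[0,0,3],0,0],[[0,0,0],0,0]]';python3 -m crank '[[[0,0,2],0,0],[[0,0,0],0,0],[[0,0,0],0,0]]'
python3 - <<'E'
from h import *
C=F(.5372,-.015,-4.0)
plan(C.w(-.058,0,.0075),-4.0)
grab('wrist','n_wrist')
E
```

```text
clock: 16.9
position: [0.4767, -0.0111, 0.037]
ee_rot: [3.139, -0.109, -0.012]
force: [-0.1, -0.3, 0.5]
width: 1.0
clock: 17.2
position: [0.4799, -0.0109, 0.0216]
ee_rot: [3.14, -0.11, 0.0]
force: [-0.2, 0.3, -0.7]
width: 1.004
clock 17.2 pos [ 0.4799 -0.0109  0.0216] yaw -4.0 F [-0.2  0.3 -0.7] w 1.004
  move cm (tool, now) [-0.06  0.01  1.41]
  turn 0.0
  move in final tool axes [-0.06  0.01  1.41]
```

View pics/n_wrist.png

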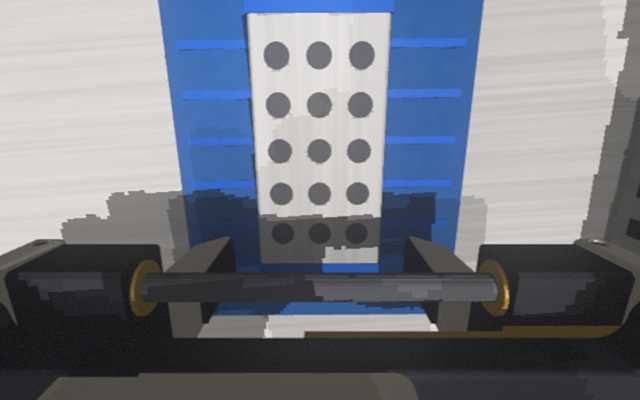

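```bash
python3 -m crank '[[[0,0,0.9],0,0],[[0,0,0.5],0,0],[[0,0,0],0,60],[[0,0,0],0,85],[[0,0,0],0,130]]' 5;python3 -m crank '[[[0,0,0],0,130],[[0,0,0],0,130],[[0,0,0],0,130]]' 5
```

```text
clock: 17.75
position: [0.4794, -0.0109, 0.0068]
ee_rot: [3.14, -0.11, 0.0]
force: [-0.2, 0.2, -0.3]
width: 0.792
clock: 18.05
position: [0.4794, -0.0109, 0.0068]
ee_rot: [3.14, -0.11, 0.0]
force: [-0.0, 0.3, 1.7]
width: 0.654
```

```bash
python3 -m crank '[[[0.1,0,-0.5],0,130],[[0.2,0,-0.8],0,130],[[0.3,0,-0.9],0,130],[[0,0,0],0,130]]' 5
python3 - <<'E'
from h import *
p,*_=grab('side','o_side'); cv2.imwrite('pics/o_crop.png',cv2.resize(p[120:270,220:420][:,:,::-1],None,fx=4,fy=4))
E
```

```text
clock: 18.45
position: [0.4865, -0.0114, 0.0301]
ee_rot: [-3.14, 0.11, -0.003]
force: [-1.7, 0.5, -1.8]
width: 0.654
```

View pics/o_crop.png

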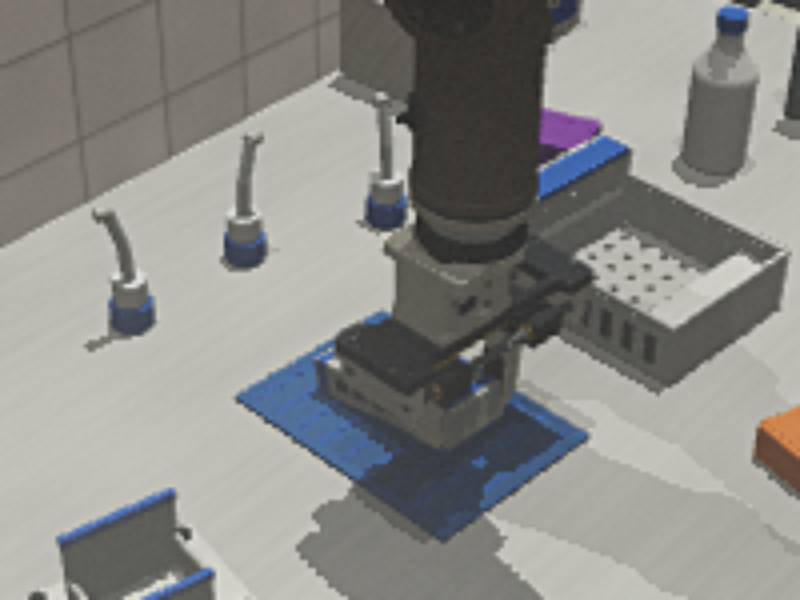

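```bash
cat > tilt.py <<'E'
from h import *
import sys
s,R=st(); p,d,W,c=grab('wrist',sys.argv[1])
pos=s['position']; a=np.radians(yaw()); f=F(pos[0],pos[1],yaw()); Y=f.l(W)
# cassette face: ahead of the fingers, within +-22 mm
m=(np.abs(Y[...,1])<.022)&(Y[...,0]>.0)&(Y[...,0]<.13)&(Y[...,2]>.012)&(Y[...,2]<pos[2]+.06)
m[230:]=False
q=Y[m]; q=q[~np.isnan(q).any(1)]
plan([.5385,-.0156,.0106],-4)
if len(q)>50:
    for _ in range(4):
        mu=np.median(q[:,[0,2]],0); u,sv,vt=np.linalg.svd(q[:,[0,2]]-q[:,[0,2]].mean(0),full_matrices=False)
        n=vt[1]; r=(q[:,[0,2]]-q[:,[0,2]].mean(0))@n; q=q[np.abs(r)<max(.002,1.5*r.std())]
    t=vt[0]; print('n',len(q),'tilt from level',round(np.degrees(np.arctan2(abs(t[1]),abs(t[0]))),1),'slope sign',np.sign(t[0]*t[1]),'rms',r.std(), 'range x,z rel',np.round(q[:,[0,2]].min(0),3),np.round(q[:,[0,2]].max(0),3))
E
python3 -m crank '[[[0.4,0,-0.95],0,130],[[0.5,0,-0.95],0,130],[[0.6,0,-0.95],0,130],[[0.6,0,-0.95],0,130],[[0,0,0],0,130]]' 5; python3 tilt.py p_wrist
```

```text
clock: 19.0
position: [0.5086, -0.0129, 0.0684]
ee_rot: [-3.139, 0.11, -0.006]
force: [-0.2, -0.9, -1.9]
width: 0.656
clock 19.05 pos [ 0.5078 -0.0128  0.0676] yaw -4.01 F [ 0.1 -0.7 -3.9] w 0.655
  move cm (tool, now) [3.07 0.06 5.71]
  turn -0.01
  move in final tool axes [3.08 0.06 5.7 ]
n 16337 tilt from level 28.9 slope sign -1.0 rms 0.0005998391870832265 range x,z rel [0.019 0.029] [0.115 0.085]
```

View pics/p_wrist.png

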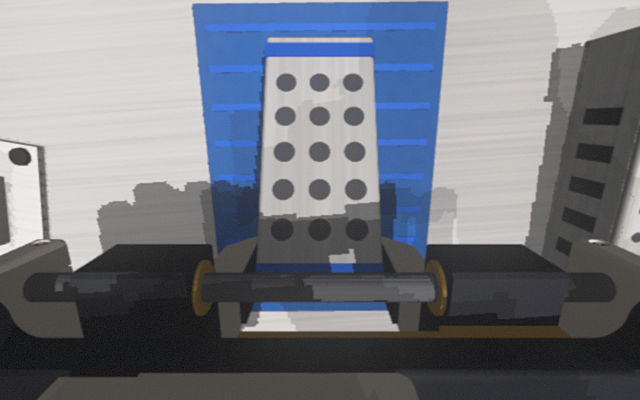

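```bash
python3 -m crank '[[[0.8,0,-0.85],0,130],[[0.8,0,-0.8],0,130],[[0.9,0,-0.7],0,130],[[0.9,0,-0.65],0,130],[[0,0,0],0,130]]' 5; python3 tilt.py q_wrist
```

```text
clock: 19.55
position: [0.5425, -0.0153, 0.098]
ee_rot: [-3.14, 0.11, -0.005]
force: [-2.0, -0.5, 2.2]
width: 0.654
clock 19.6 pos [ 0.5415 -0.0152  0.0974] yaw -4.01 F [-1.8 -1.2  0.9] w 0.655
  move cm (tool, now) [-0.31  0.06  8.68]
  turn -0.01
  move in final tool axes [-0.29  0.06  8.68]
n 10450 tilt from level 48.2 slope sign -1.0 rms 0.0005164588450450566 range x,z rel [0.017 0.024] [0.089 0.107]
```

```bash
python3 -m crank '[[[1,0,-0.6],0,130],[[1,0,-0.5],0,130],[[1.1,0,-0.3],0,130],[[1.1,0,-0.3],0,130],[[0,0,0],0,130]]' 5; python3 tilt.py r_wrist;  python3 - <<'E'
from h import *
p,*_=grab('side','r_side'); cv2.imwrite('pics/r_crop.png',cv2.resize(p[120:270,220:420][:,:,::-1],None,fx=4,fy=4))
E
```

```text
clock: 20.1
position: [0.5848, -0.0183, 0.1145]
ee_rot: [-3.14, 0.11, -0.005]
force: [-1.4, -0.9, 4.1]
width: 0.652
clock 20.15 pos [ 0.5837 -0.0182  0.1142] yaw -4.01 F [-1.   0.1  2.5] w 0.653
  move cm (tool, now) [-4.55  0.06 10.35]
  turn -0.01
  move in final tool axes [-4.53  0.06 10.36]
n 6031 tilt from level 68.2 slope sign -1.0 rms 0.0003918534327623958 range x,z rel [0.014 0.016] [0.053 0.115]
```

View pics/r_crop.png

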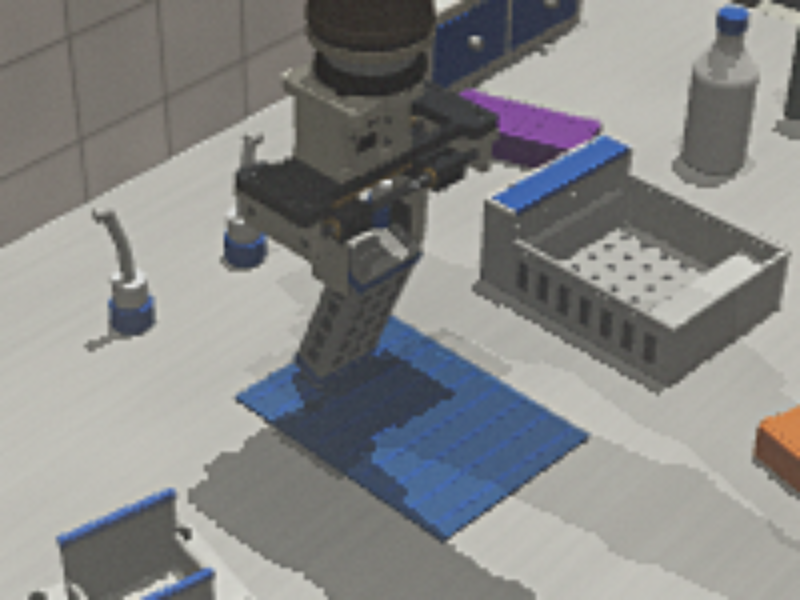

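```bash
python3 -m crank '[[[0.7,0,-0.12],0,130],[[0.7,0,-0.1],0,130],[[0.7,0,-0.05],0,130],[[0.6,0,-0.03],0,130],[[0,0,0],0,130]]' 5; python3 tilt.py s_wrist; python3 -m crank '[[[0.6,0,0],0,130],[[0.5,0,0],0,130],[[0,0,0],0,130]]' 5; python3 tilt.py s2_wrist
```

```text
clock: 20.7
position: [0.6102, -0.0201, 0.1167]
ee_rot: [3.14, -0.11, 0.002]
force: [0.9, -0.4, 2.4]
width: 0.655
clock 20.75 pos [ 0.6098 -0.02    0.1167] yaw -4.0 F [ 0.1 -0.2  1.3] w 0.656
  move cm (tool, now) [-7.15  0.06 10.6 ]
  turn -0.0
  move in final tool axes [-7.14  0.06 10.61]
n 3921 tilt from level 79.5 slope sign -1.0 rms 0.00031876087890617507 range x,z rel [0.01  0.012] [0.029 0.109]
clock: 21.05
position: [0.6205, -0.0208, 0.1165]
ee_rot: [3.14, -0.11, 0.0]
force: [0.4, -0.3, -0.8]
width: 0.649
clock 21.1 pos [ 0.6204 -0.0208  0.1165] yaw -4.0 F [ 0.5 -0.  -1.3] w 0.656
  move cm (tool, now) [-8.2   0.05 10.59]
  turn 0.0
  move in final tool axes [-8.2   0.05 10.59]
n 3083 tilt from level 84.2 slope sign -1.0 rms 0.0002787687863884792 range x,z rel [0.009 0.012] [0.019 0.105]
```

View pics/s2_wrist.png

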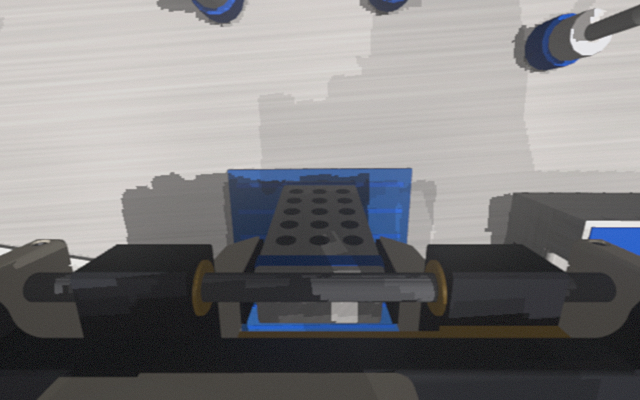

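```bash
python3 -m crank '[[[0.5,0,0.05],0,130],[[0.5,0,0.05],0,130],[[0.2,0,0.05],0,130],[[0,0,0],0,130],[[0,0,0],0,130]]' 5; python3 tilt.py t_wrist
```

```text
clock: 21.6
position: [0.6323, -0.0216, 0.1153]
ee_rot: [3.14, -0.11, 0.001]
force: [0.2, -1.0, -0.1]
width: 0.652
clock 21.65 pos [ 0.6322 -0.0216  0.1153] yaw -4.0 F [ 1.1  0.1 -0.2] w 0.654
  move cm (tool, now) [-9.39  0.05 10.47]
  turn -0.0
  move in final tool axes [-9.39  0.05 10.47]
n 2203 tilt from level 89.5 slope sign -1.0 rms 0.0002596342061998701 range x,z rel [0.006 0.012] [0.008 0.097]
```

```bash
python3 -m crank '[[[0,0,0.1],0,130],[[0,0,0.05],0,130],[[0,0,0],0,130]]' 5;  python3 -m crank '[[[0,0,0],0,130],[[0,0,0],0,130],[[0,0,0],0,130]]' 30; python3 tilt.py u_wrist
```

```text
clock: 21.95
position: [0.6331, -0.0217, 0.1148]
ee_rot: [-3.14, 0.11, -0.004]
force: [1.4, -0.5, 4.7]
width: 0.655
clock: 22.25
position: [0.633, -0.0217, 0.1148]
ee_rot: [3.14, -0.11, 0.004]
force: [1.4, -1.2, 5.3]
width: 0.651
clock 22.3 pos [ 0.633  -0.0217  0.1148] yaw -4.0 F [ 2.  -0.6  4.8] w 0.655
  move cm (tool, now) [-9.5   0.05 10.4 ]
  turn -0.0
  move in final tool axes [-9.47  0.05 10.42]
n 2116 tilt from level 89.9 slope sign -1.0 rms 0.0002454298361778308 range x,z rel [0.006 0.012] [0.008 0.096]
```

```bash
python3 -m crank '[[[0,0,-0.5],0,130],[[0,0,-2],0,130],[[0,0,-3],0,130],[[0,0,-3],0,130],[[0,0,-2.5],0,130]]'; python3 tilt.py v_wrist
python3 - <<'E'
from h import *
plan([.45,.26,.22],-13.6)
E
```

```text
clock: 22.8
position: [0.6313, -0.0214, 0.2248]
ee_rot: [-3.14, 0.109, 0.002]
force: [0.8, 0.3, -3.6]
width: 0.65
clock 22.85 pos [ 0.6332 -0.0214  0.2291] yaw -3.99 F [ 0.6  0.4 -0.1] w 0.651
  move cm (tool, now) [-9.59  0.1  21.81]
  turn 0.01
  move in final tool axes [-9.49  0.09 21.85]
n 2167 tilt from level 90.0 slope sign 1.0 rms 0.0002443495644523674 range x,z rel [0.006 0.119] [0.008 0.206]
clock 22.85 pos [ 0.6332 -0.0214  0.2291] yaw -3.99 F [ 0.6  0.4 -0.1] w 0.651
  move cm (tool, now) [-20.24 -26.79   0.84]
  turn 9.61
  move in final tool axes [-24.42 -23.04   0.91]
```

```bash
python3 -m crank '[[[-1,-2,0],0,130],[[-2.4,-3.2,0],0,130],[[-2.4,-3.2,0],0,130],[[-2.4,-3.2,0],0,130],[[-2.4,-3.2,0],0,130]]'; python3 -m crank '[[[-2.4,-3.2,0],0,130],[[-2.4,-3.2,0],0,130],[[-2.4,-3.2,0],0,130],[[-1.2,-1.5,0],0,130],[[0,0,0],5,130]]';python3 -m crank '[[[0,0,0],4.6,130],[[0,0,0],0,130],[[0,0,0],0,130]]'; python3 tilt.py w_wrist
python3 - <<'E'
from h import *
plan([.45,.26,.22],-13.6)
E
```

```text
clock: 23.35
position: [0.5345, 0.1344, 0.2228]
ee_rot: [3.139, -0.109, -0.003]
force: [-0.1, 1.0, -4.8]
width: 0.654
clock: 23.85
position: [0.4571, 0.2533, 0.223]
ee_rot: [-3.132, 0.238, 0.004]
force: [0.3, -0.5, -4.5]
width: 0.651
clock: 24.15
position: [0.46, 0.2497, 0.2232]
ee_rot: [3.119, -0.368, -0.001]
force: [-1.1, 0.4, -4.0]
width: 0.651
clock 24.2 pos [0.4602 0.2497 0.2233] yaw -13.48 F [-0.5 -0.6 -3.4] w 0.656
  move cm (tool, now) [13.81 23.96 21.28]
  turn -9.48
  move in final tool axes [ 9.66 25.92 21.27]
n 1690 tilt from level 71.6 slope sign -1.0 rms 0.005947397872437594 range x,z rel [0.006 0.027] [0.066 0.204]
clock 24.2 pos [0.4602 0.2497 0.2233] yaw -13.48 F [-0.5 -0.6 -3.4] w 0.656
  move cm (tool, now) [-1.23 -0.76  0.33]
  turn 0.12
  move in final tool axes [-1.23 -0.76  0.33]
```

View pics/w_wrist.png

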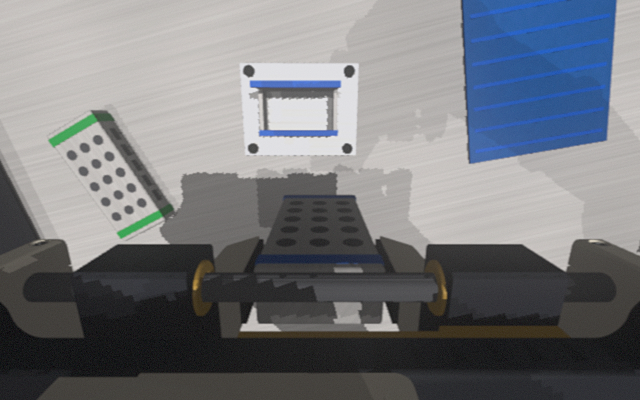

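```bash
sed -i 's/(Y\[...,0\]<.13)/(Y[...,0]<float(sys.argv[2] if len(sys.argv)>2 else .13))/' tilt.py; python3 tilt.py x_wrist .025
python3 - <<'E'
from h import *
p,d,W,c=grab('wrist')
S=F(.540,.252,-13.6); Y=S.l(W)
near=(np.abs(Y[...,0])<.08)&(np.abs(Y[...,1])<.09)
hsv=cv2.cvtColor(p,cv2.COLOR_RGB2HSV)
# plate corners by white, low saturation, z band
m=near&(Y[...,2]>.003)&(Y[...,2]<.10)
wht=m&(hsv[...,2]>190)&(Y[...,2]<.02)
q=W[cv2.morphologyEx(wht.astype(np.uint8),cv2.MORPH_OPEN,np.ones((3,3)))>0]
print('plate',cv2.minAreaRect(q[:,:2].astype(np.float32)),np.median(q[:,2]))
blue=near&(hsv[...,0]>100)&(hsv[...,0]<130)&(hsv[...,1]>120)
for lo,hi in((.028,.042),(.06,.08)):
    q=W[blue&(W[...,2]>lo)&(W[...,2]<hi)]
    if len(q)>10:
        l=S.l(q); print(lo,len(q),'S-frame median',np.median(l,0),np.percentile(l[:,:2],[2,98],axis=0),cv2.minAreaRect(q[:,:2].astype(np.float32)))
for z in (.006,.03,.07):
  g=[]
  H=Y[near]
# height map
im=np.zeros((200,200),np.uint8)
H=Y[near]; H=H[~np.isnan(H).any(1)]
i=((H[:,1]+.1)*1000).astype(int); j=((H[:,0]+.1)*1000).astype(int)
np.maximum.at(im,(i,j),np.clip(H[:,2]*3000,0,255).astype(np.uint8))
cv2.imwrite('pics/x_h.png',cv2.resize(cv2.applyColorMap(im,2),None,fx=3,fy=3,interpolation=0))
E
```

```text
clock 24.25 pos [0.4603 0.2497 0.2234] yaw -13.51 F [ 0.6  0.2 -3.8] w 0.651
  move cm (tool, now) [13.81 23.96 21.29]
  turn -9.51
  move in final tool axes [ 9.65 25.92 21.28]
n 2172 tilt from level 90.0 slope sign 1.0 rms 0.00025128358145802787 range x,z rel [0.006 0.118] [0.008 0.205]
plate ((0.5402364730834961, 0.25314366817474365), (0.13024261593818665, 0.09973648935556412), 76.44738006591797) 0.006140972608553891
0.028 384 S-frame median [-0.02275634  0.00179923  0.0357193 ] [[-0.02492356 -0.0376987 ]
 [-0.02060578  0.04133497]] ((0.5183017253875732, 0.25912216305732727), (0.08130355924367905, 0.0043647694401443005), 76.43234252929688)
0.06 529 S-frame median [0.02308497 0.00155792 0.07113184] [[ 0.02052639 -0.0375376 ]
 [ 0.02505249  0.04104895]] ((0.5624836087226868, 0.24817682802677155), (0.08122241497039795, 0.0052853841334581375), 75.92127227783203)
```

View pics/x_h.png

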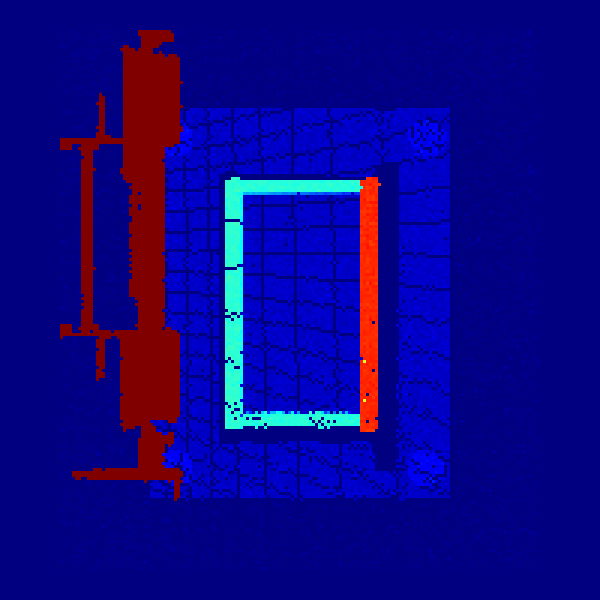

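Run:
```python
from h import *
S=F(.5404,.2535,-13.65)
plan(S.w(.008,0,.2233),-13.65)
```

```text
clock 24.3 pos [0.4604 0.2498 0.2235] yaw -13.53 F [-0.4  0.4 -4.9] w 0.654
  move cm (tool, now) [ 8.49 -2.23  0.02]
  turn 0.12
  move in final tool axes [ 8.49 -2.25  0.02]
```

```bash
python3 -m crank '[[[2.2,-0.6,0],0.1,130],[[2.2,-0.6,0],0,130],[[2.2,-0.6,0],0,130],[[1.9,-0.4,0],0,130],[[0,0,0],0,130]]'; python3 -m crank '[[[0,0,0],0,130],[[0,0,0],0,130]]'
cat > bay.py <<'E'
from h import *
import sys
S=F(.5404,.2535,-13.65)
plan(S.w(.008,0,.1168),-13.65)
for n in ('side','scene'):
    p,d,W,c=grab(n,f'{sys.argv[1]}_{n}')
    u=proj(c,[[.5404,.2535,.08]])[0].astype(int)
    y0=max(0,u[1]-75);x0=max(0,u[0]-100)
    cv2.imwrite(f'pics/{sys.argv[1]}_{n}c.png',cv2.resize(p[y0:y0+150,x0:x0+200][:,:,::-1],None,fx=4,fy=4))
E
python3 bay.py y
```

```text
clock: 24.8
position: [0.5508, 0.2502, 0.2232]
ee_rot: [3.118, -0.377, 0.002]
force: [0.5, -0.1, -4.9]
width: 0.648
clock: 25.0
position: [0.5474, 0.2514, 0.2235]
ee_rot: [3.119, -0.373, -0.001]
force: [-0.6, 1.3, -4.0]
width: 0.652
clock 25.0 pos [0.5474 0.2514 0.2235] yaw -13.65 F [-0.6  1.3 -4. ] w 0.652
  move cm (tool, now) [ 0.08 -0.04 10.67]
  turn 0.0
  move in final tool axes [ 0.07 -0.03 10.67]
```

View pics/y_sidec.png

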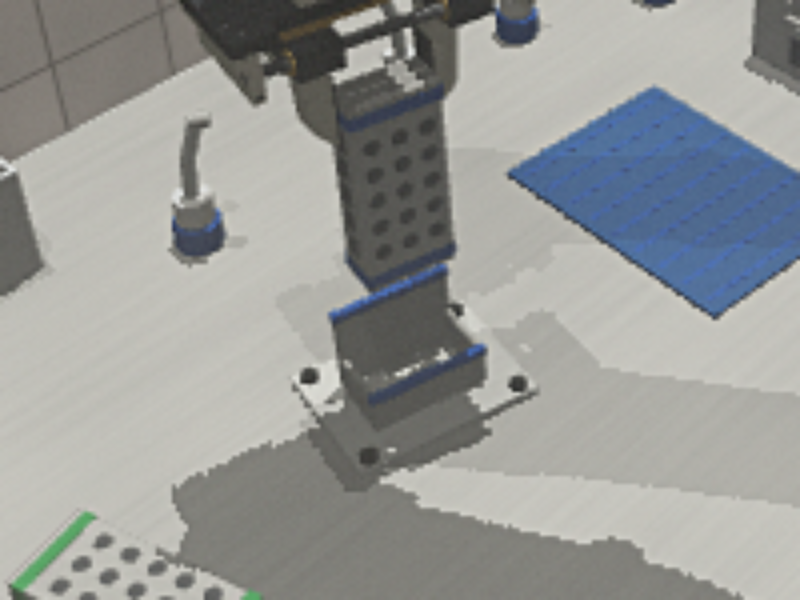

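View pics/y_scenec.png

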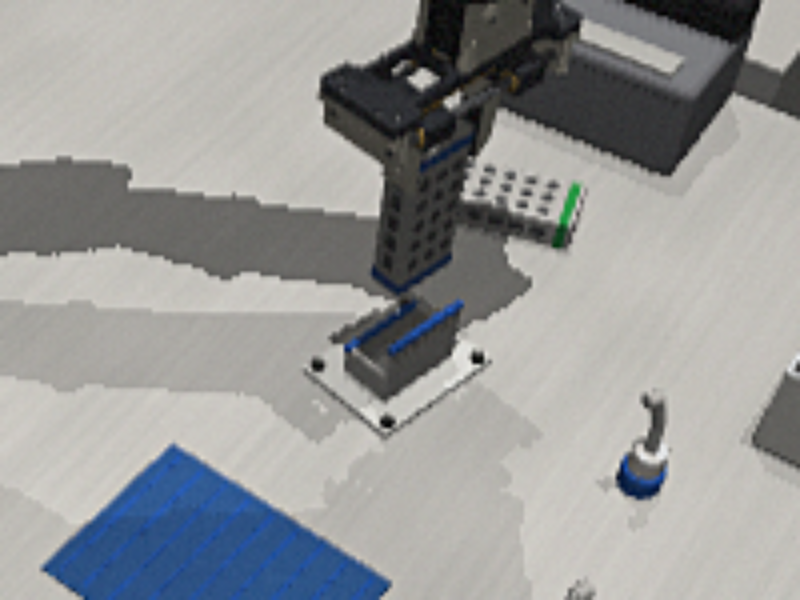

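```bash
python3 -m crank '[[[0.05,0,1.5],0,130],[[0,0,1.5],0,130],[[0,0,0.7],0,130],[[0,0,0],0,130]]'; python3 bay.py z
```

```text
clock: 25.5
position: [0.5479, 0.251, 0.1859]
ee_rot: [3.118, -0.374, -0.002]
force: [0.1, 0.8, -3.8]
width: 0.65
clock 25.5 pos [0.5479 0.251  0.1859] yaw -13.67 F [ 0.1  0.8 -3.8] w 0.65
  move cm (tool, now) [ 0.03 -0.07  6.91]
  turn -0.02
  move in final tool axes [ 0.02 -0.06  6.91]
```

View pics/z_sidec.png

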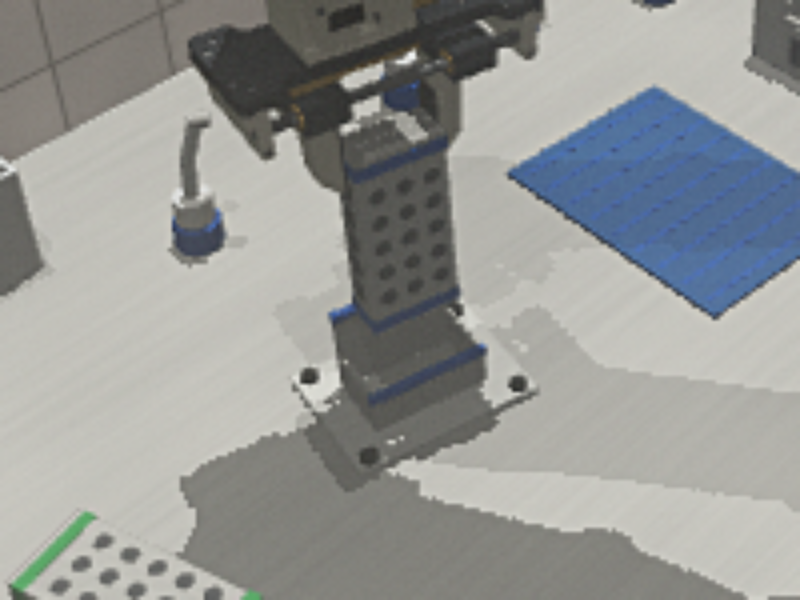

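View pics/z_scenec.png

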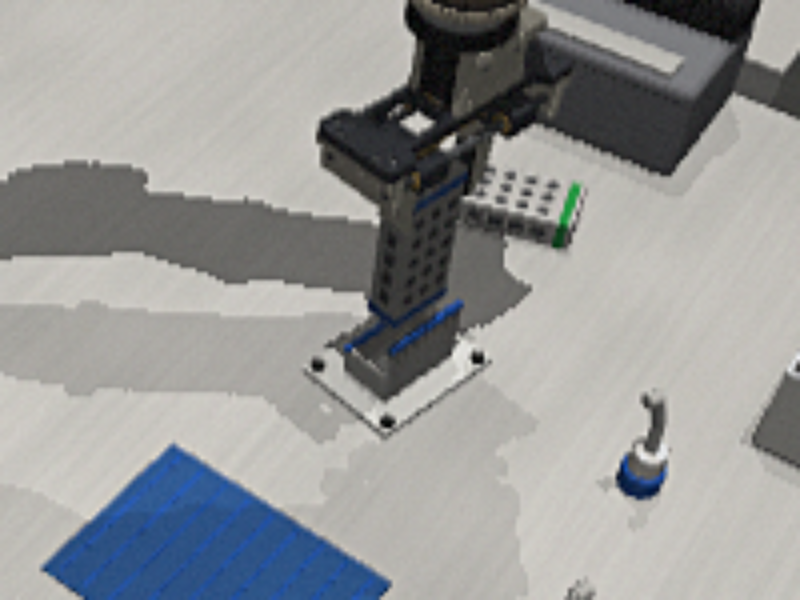

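Run:
```python
from h import *
S=F(.5404,.2535,-13.65)
for n in('side','scene','wrist'):
    p,d,W,c=grab(n); Y=S.l(W)
    m=(np.abs(Y[...,0])<.03)&(np.abs(Y[...,1])<.045)&(Y[...,2]>.088)&(Y[...,2]<.155)
    q=Y[m]
    if len(q): print(n,len(q),'x pct',np.round(np.percentile(q[:,0],[2,25,50,75,98]),4),'y pct',np.round(np.percentile(q[:,1],[2,98]),4))
```

```text
side 544 x pct [-0.0176 -0.0156 -0.0145 -0.0131  0.0105] y pct [-0.03   0.029]
scene 283 x pct [-0.0121  0.0051  0.0151  0.0163  0.0179] y pct [-0.0309  0.0277]
wrist 2114 x pct [0.0152 0.0156 0.0158 0.016  0.0164] y pct [-0.0281  0.0281]
```

```bash
python3 -m crank '[[[0,0,1.2],0,130],[[0,0,1.5],0,130],[[0,0,1.5],0,130],[[0,0,1.3],0,130],[[0,0,0],0,130]]'; python3 -m crank '[[[0,0,0.4],0,130],[[0,0,0.3],0,130],[[0,0,0],0,130]]'; python3 -m crank '[[[0,0,0.3],0,130],[[0,0,0],0,130]]'
```

```text
clock: 26.25
position: [0.5475, 0.2505, 0.1294]
ee_rot: [3.117, -0.374, -0.005]
force: [-0.6, 0.1, -4.4]
width: 0.651
clock: 26.55
position: [0.5489, 0.2513, 0.1248]
ee_rot: [-3.119, 0.375, -0.0]
force: [0.2, -0.0, -4.8]
width: 0.652
clock: 26.75
position: [0.5487, 0.2512, 0.1216]
ee_rot: [3.119, -0.375, -0.0]
force: [-0.2, -0.2, -3.8]
width: 0.651
```

```bash
python3 -m crank '[[[0,0,0.2],0,130],[[0,0,0],0,130]]'; python3 -m crank '[[[0,0,0.15],0,130],[[0,0,0],0,130]]';python3 -m crank '[[[0,0,0.1],0,130],[[0,0,0],0,130]]'
```

```text
clock: 26.95
position: [0.5487, 0.2512, 0.1196]
ee_rot: [3.119, -0.375, -0.0]
force: [0.4, -0.7, -4.2]
width: 0.655
clock: 27.15
position: [0.5487, 0.2512, 0.1181]
ee_rot: [3.119, -0.375, -0.0]
force: [0.3, -0.0, -4.0]
width: 0.654
clock: 27.35
position: [0.5487, 0.2512, 0.1171]
ee_rot: [3.119, -0.375, -0.0]
force: [0.8, -0.3, -4.1]
width: 0.651
```

```bash
python3 -m crank '[[[0,0,0.05],0,130],[[0,0,0],0,130]]';python3 -m crank '[[[0,0,0.05],0,130],[[0,0,0],0,130]]'
```

```text
clock: 27.55
position: [0.5489, 0.2512, 0.1168]
ee_rot: [-3.119, 0.375, -0.0]
force: [-0.2, -0.1, -3.9]
width: 0.648
clock: 27.75
position: [0.549, 0.2512, 0.1168]
ee_rot: [-3.119, 0.375, -0.001]
force: [-1.0, -2.0, 3.2]
width: 0.651
```

```bash
python3 -m crank '[[[0,0,0],0,130],[[0,0,0],0,80],[[0,0,0],0,70],[[0,0,0],0,50],[[0,0,0],0,20]]' 5;python3 -m crank '[[[0,0,0],0,0],[[0,0,0],0,0],[[0,0,0],0,0]]' 5; python3 bay.py A; python3 tilt.py A_wrist .025
```

```text
clock: 28.25
position: [0.5487, 0.2513, 0.1161]
ee_rot: [3.119, -0.374, -0.0]
force: [-0.8, 0.6, -1.0]
width: 0.844
clock: 28.55
position: [0.5488, 0.2512, 0.1162]
ee_rot: [3.119, -0.375, -0.0]
force: [0.2, -0.6, 0.2]
width: 0.996
clock 28.55 pos [0.5488 0.2512 0.1162] yaw -13.7 F [ 0.2 -0.6  0.2] w 0.996
  move cm (tool, now) [-0.07 -0.03 -0.06]
  turn -0.05
  move in final tool axes [-0.07 -0.03 -0.06]
clock 28.7 pos [0.5487 0.2512 0.1162] yaw -13.69 F [-0.  -0.4 -0.4] w 1.0
  move cm (tool, now) [ 5.32 26.17 10.56]
  turn -9.69
  move in final tool axes [ 0.84 26.69 10.56]
n 1498 tilt from level 80.5 slope sign -1.0 rms 0.0018235518675007434 range x,z rel [0.006 0.016] [0.017 0.098]
```

View pics/A_sidec.png

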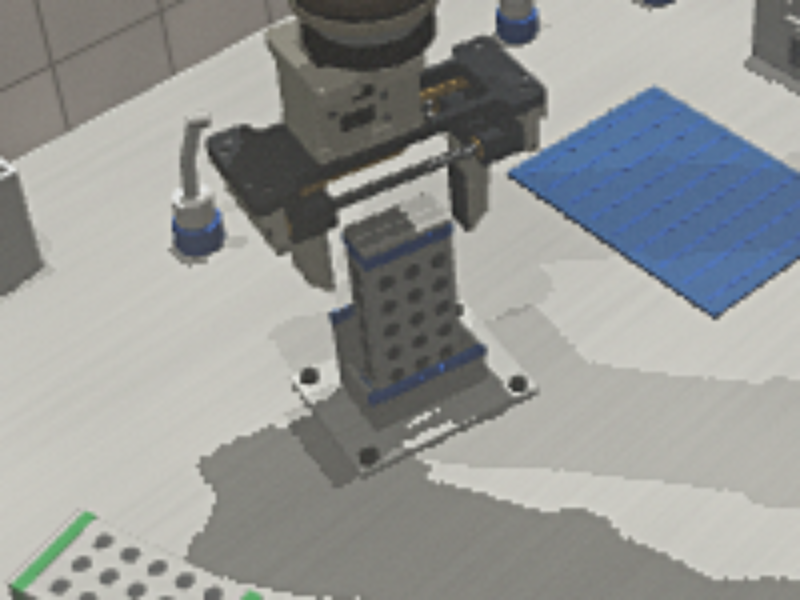

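```bash
python3 -m crank '[[[0,0,-1],0,0],[[0,0,-2.5],0,0],[[0,0,-4],0,0],[[0,0,-4],0,0],[[0,0,-3],0,0]]';python3 -m crank '[[[-4,0,0],0,0],[[-4,0,0],0,0],[[-4,0,0],0,0],[[0,0,0],0,0],[[0,0,0],0,0]]'; python3 bay.py B
python3 - <<'E'
from h import *
S=F(.5404,.2535,-13.65)
for n in('side','scene','wrist'):
    p,d,W,c=grab(n,'B2_'+n); Y=S.l(W)
    m=(np.abs(Y[...,0])<.04)&(np.abs(Y[...,1])<.045)&(Y[...,2]>.139)&(Y[...,2]<.155)
    q=Y[m]
    if len(q): print(n,len(q),'top z',np.median(q[:,2]),'x',np.round(np.percentile(q[:,0],[2,98]),4),'y',np.round(np.percentile(q[:,1],[2,98]),4))
print(monitor.observe()['clock'])
E
```

```text
clock: 29.2
position: [0.5492, 0.2515, 0.2648]
ee_rot: [-3.117, 0.374, -0.004]
force: [0.9, 0.2, -0.2]
width: 0.999
clock: 29.7
position: [0.4319, 0.28, 0.2623]
ee_rot: [-3.119, 0.372, -0.002]
force: [1.3, 0.2, 0.8]
width: 0.997
clock 29.7 pos [0.4319 0.28   0.2623] yaw -13.6 F [1.3 0.2 0.8] w 0.997
  move cm (tool, now) [11.95  0.04 14.57]
  turn 0.05
  move in final tool axes [11.97  0.02 14.55]
side 246 top z 0.14591118135440517 x [-0.0167  0.0129] y [-0.0295  0.0277]
scene 160 top z 0.1467379183820448 x [-0.0125  0.0175] y [-0.031  0.029]
wrist 3113 top z 0.14598637297931963 x [-0.0149  0.0152] y [-0.0291  0.0282]
29.95
```

View pics/B2_scene.png

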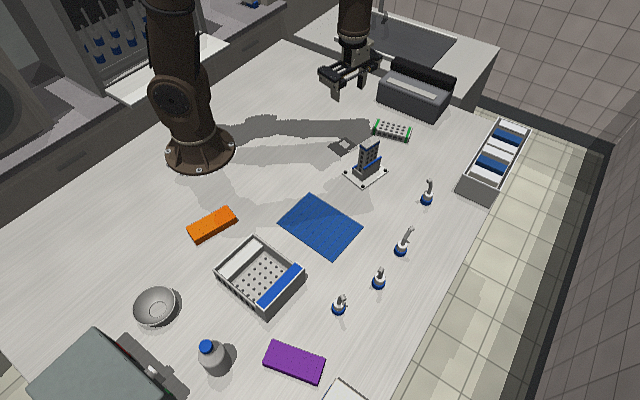

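View pics/B_sidec.png

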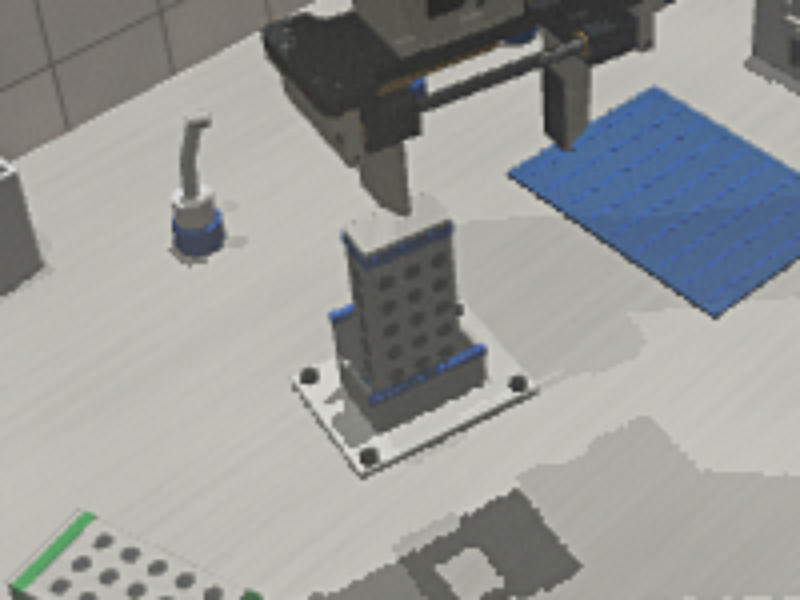

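The scene picture shows the cassette upright in the bay at about (368,158) with its top at 146 mm, which is bay floor plus 140 mm. The basket is empty, the bystanders are where they started, and the gripper is clear.

```bash
python3 -c "
from cell import *
print(workorder.sign_off()); print(monitor.observe()['clock'])"
```

```text
the job is handed in; nothing more can be done
None
the job is handed in; nothing more can be done
```

The cassette is standing upright on its short end in the steriliser bay, and the job was signed off at about 30 s on the robot's clock (limit 64 s).

- **Freeing it:** I gripped the cassette lightly (4 N) near its low end and raised that end until it was level. It turned in the jaws with the far end resting on its shelf. I set it on both shelves, took it again at the middle, slid it clear of the bar and lifted it out. Wrist forces stayed under about 5 N while it was near the bar.
- **Mat:** I laid it flat on the blue mat and let go completely. The largest reading in the job, about 8.5 N, was at this set-down.
- **Bay:** I took it by one end, swung it up about its other end on the mat to 90°, carried it over, lowered it in millimetre steps until it touched the bay floor at about 3 N, and let go.

**Last checks:**
- All three cameras put its top at 146 mm, which matches the bay floor plus 140 mm.
- It is centred in the bay to within about 2 mm and upright.
- The gripper is clear of it.
- By eye, the handpieces, bottle, bowl, green-banded cassette and both look-alikes had not moved.

One tilt reading just after I let go said 80.5°. I put it down to stray points in that view, because the later camera views all show it upright. I did not repeat that fit.

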